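Pack out a vial rack and hold the clamp shut

TASK

Someone has left a rubber stopper in the clamping gap beside the fraction collector's vial rack: put it in the waste tub. Then stand metal spacer blocks side by side in the gap, broad faces towards the rack, until the sprung end plate can close on them, and push the plate firmly against the stack so that it is clamped tight with no play. Finish while still pushing the end plate (touching no spacer), as I will turn the lock screw while you hold it; leave the bottle, the beaker and the tip box where they are.

Things in the scene. Friction and masses are not known exactly. Their poses are not given: they have to be found in the camera images.
- stop_face (a point): foot of the fixed black stop block at the end of the vial rack: middle of the lower edge of its flat face, on the white deck's top (8 mm above the bench). z up, y into the block towards the rack (closing direction), x along the face. Block 40 mm wide, 50 tall, 27 deep. The gap runs from this face in -y to the end plate; both its ends (in x) are open
- deck: white fixed deck plate, 160 (x) by 300 (y) by 8 mm; origin under its centre, which is straight below stop_face, same axes. It carries the vial rack, 120 mm wide from y = 25 to 135 mm, vials up to 62 mm above the bench, and a console at x over 82 mm, y 10 to 140 mm, 85 mm tall
- plate_face (a point): middle of the inner face (towards the stop block) of the black sprung end plate, 30 mm above the deck top; axes as stop_face. Plate 40 mm wide, 10 thick (outer face at y = -10 mm here), top 60 mm above the deck. Its outer side is bare above 14 mm over the deck; below are two guide rods. At rest the gap is 48 to 72 mm, so it takes two or three spacers
- bracket: low aluminium bracket that carries the guide rods, 56 mm wide, 20 tall; origin on the deck top below plate_face (plate open), the bracket lies at y = -75 to -55 mm
- end_plate (a joint): travel of the end plate towards the stop block in m: 0 fully open (rest), 0.026 the end of its travel. A spring pushes it back to 0, with 3.6 N at 0 rising to 6.7 N at 0.026; what is pushed beyond that bears on the stack: a firm push is 12 to 20 N in all
- spacer1_mid (a point): centre of an aluminium spacer block, 44 mm (x) by 20 mm (y, thickness) by 60 mm tall (z), standing upright on the spacer board (a plate 8 mm thick); about 0.14 kg. The four are alike; only as many as needed are used
- spacer2_mid (a point): centre of an aluminium spacer block, 44 mm (x) by 20 mm (y, thickness) by 60 mm tall (z), standing upright on the spacer board (a plate 8 mm thick); about 0.14 kg. The four are alike; only as many as needed are used
- spacer3_mid (a point): centre of an aluminium spacer block, 44 mm (x) by 20 mm (y, thickness) by 60 mm tall (z), standing upright on the spacer board (a plate 8 mm thick); about 0.14 kg. The four are alike; only as many as needed are used
- spacer4_mid (a point): centre of an aluminium spacer block, 44 mm (x) by 20 mm (y, thickness) by 60 mm tall (z), standing upright on the spacer board (a plate 8 mm thick); about 0.14 kg. The four are alike; only as many as needed are used
- stopper_mid (a point): centre of a black rubber stopper, 23 mm in diameter, 28 mm tall, standing upright on the deck in the gap
- tub_in (a point): centre of the inner floor (4 mm above the bench) of the open grey waste tub, 120 mm square outside, 70 mm tall, walls 4 mm; fixed
- bottle: bystander: glass bottle, 64 mm in diameter, 130 mm tall; origin under its centre
- beaker: bystander: glass beaker, 64 mm in diameter, 75 mm tall; origin under its centre
- tip_box: bystander: closed grey box, 80 x 115 x 55 mm; origin under its centre

How it is judged:
By the outcome, as a careful person would: the job done as asked, in the order asked, and still so for the second after the job is handed in, while the arm keeps its last pose, push and grip.
It also fails if it takes over 72 s, if anything falls off the work surface, if the arm or the gripper's body presses on something with over 40 N, if the wrist force passes 120 N, or if a joint passes its speed limit or range.

ROBOT

A 7-joint arm with a two-finger parallel gripper is mounted at the origin on the work surface. World frame = base frame: x ahead of the robot, y to its left, z up, the work surface at z = 0. Lengths are in m, angles in rad, forces in N, time in s.
With the tool pointing down it reaches from about 0.425 to 0.95 m from the base axis. Payload 4.7 kg.
Tool frame: the origin (TCP) lies on the centre line of the jaws, within the pads' length; the fingertips stand 19 mm ahead of it and the grasp point (between the pads) is the TCP; z points along the fingers, y is the direction in which the jaws open and shut (so a half turn about z gives the same grasp; the last joint's range is limited). The gripper opens to 85 mm and grips with 20 to 120 N. Pads are 22 mm wide; open, the fingers measure 114 mm over their backs; the gripper's body (76 mm by 85 mm) begins 54 mm behind the grasp point. The pads swing forward as they close: fully open they stand 13 mm farther back than shut.
Start: joints at [-1.232, 0.469, -0.049, 1.532, 0.024, 1.141, -0.082], TCP at [0.243, 0.63, 0.25] pointing down, gripper open.
Joint ranges: [-2.59, 2.59], [-0.33, 1.99], [-1.39, 1.29], [0.1, 2.45], [-1.04, 4.18], [0.21, 1.99], [-2.66, 2.66]. Speed limits (rad/s): [2.57, 2.57, 3.14, 3.14, 3.14, 3.14, 3.14].

INTERFACE

Orientations are given as a rotation vector (axis times angle).
In Python, from cell import env gives the robot as it stands.
- The arm moves only by the tool carry_out, never from a script. Its argument "series" is a list of rows, each an object of numbers: "fingers": the opening, from 0 (shut) to 1 (fully open); "dx", "dy", "dz": the shift along the tool's x, y, z in m; "spin": the turn about the tool's z in rad. A call has 1 to 12 rows; each row shifts and turns the pose as measured when the row begins, along the tool's axes as they then stand; what a row does not reach is not made up. A row lasts 1/8 s, in which the tool goes at most 62.5 mm and 10.7 degrees, less where a joint would pass 70% of its speed; a pose out of reach is approached as far as the arm can. A call is refused whole if a number of a shift passes 0.0625 or a number of a turn 0.188, either way. A call with a gripper value outside its range is refused whole. The fingers move at their own pace and stop on an object; "force" is the grip in N (left out, the last holds). Time passes only in rows, so rows that do not move let the fingers close. It gives the time, the measured TCP pose, the force and the opening at its end, in the units of the state.
- env.sense(): the state, without advancing time (a new reading comes with each control period).
- env.grab_frame(name): name is "scene" or "top" or "wrist"; returns the picture (384x512x3 uint8, blue, green, red); there is no depth.
- env.calibration(name): a dict with "fovy" (degrees; the focal length in pixels is half the picture's height over the tangent of half this angle, whatever the lens; pixels are square), "cx", "cy" (the principal point, pixels), "camera_from_world" (4x4, takes a point from world to camera coordinates). Camera axes: x right, y down, z forward; pixel columns grow to the right and rows downward; lengths in m; the calibration is good to about 2 mm. A picture is of the moment at which its call begins: read the wrist's pose just before it. calibration takes no time and is no camera call; for the wrist camera it gives the pose at the moment of the call.
- env.job_done(): hands the job in, once; it reports no verdict.
Trained networks look in the newest picture that a camera, given by its name, has taken for a name from the list of things; names that differ only in an ending like _2 or _b are one class to them, and where a whole thing is asked for, a point or a joint stands for the part that bears it (a point fixed in the world has none). Each returns a list of dicts, best first, with "conf" (0 to 1); they miss things now and then, are a little off and sometimes report something else, mostly with a low value. They report only what shows in the picture. A call takes as long as a camera call.
- env.find_in(camera, label): "point" ([x, y, z] in m, in the coordinates of the camera as it stood for that picture, good to about 4 mm: the middle of the surface that is visible of it).
- env.outline_of(camera, label): "pixels" (384x512 bool, what is visible of it).
The state is a dict: "t": time; "joint_positions": joint angles; "joint_vel": joint speeds; "effort": joint torques, N m; "position": TCP position; "tcp_rot": TCP orientation; "force": force on the tool from outside, world axes, zero at the start; "torque": the same for the moment, N m; "finger_gap": opening from 0.0 (shut) to 1.0 (fully open).
Only numpy, scipy, OpenCV 4.12 (cv2) and the standard library are available. Lean on these libraries where they do the work, as an engineer would, in place of code of your own. Each camera call takes 0.05 s, during which the arm holds its last target. There are 200 camera calls.

## Working session

There is one attempt and no reset: what is moved stays moved. The work goes in short steps, Python scripts to look and compute and a tool call to move; the robot and the scene stay as the last step left them, time stands still between calls to the robot, and variables do not carry over. Pictures are saved under pics/ and viewed, about 8 in all and at most 12, crops included, and the job is handed in when it is done.

Besides the shell and the picture viewer there is one more tool, called after "Call:" as name([rows], argument=value, ...), one row to a line, values as JSON. carry_out: Moves the arm, as the interface text tells. Its arguments: {"type":"object","properties":{"series":{"type":"array","items":{"type":"object","properties":{"fingers":{"type":"number"},"dx":{"type":"number"},"dy":{"type":"number"},"dz":{"type":"number"},"spin":{"type":"number"}}}},"force":{"type":"number"}},"required":["series"]}

```bash
ls; mkdir -p pics
python3 - <<'E'
from cell import env
import cv2,numpy as np
s=env.sense();print({k:np.round(v,3) for k,v in s.items()})
for c in("scene","top"):
    im=env.grab_frame(c);cv2.imwrite(f"pics/{c}0.png",im)
    k=env.calibration(c);print(c,k["fovy"],k["cx"],k["cy"]);print(np.round(k["camera_from_world"],3))
a=cv2.imread("pics/scene0.png");b=cv2.imread("pics/top0.png")
cv2.imwrite("pics/v1.png",cv2.resize(b,(800,600)))
cv2.imwrite("pics/v2.png",cv2.resize(a,(800,600)))
E
```

```text
pics
{'t': np.float64(0.0), 'joint_positions': array([-1.232,  0.469, -0.049,  1.534,  0.024,  1.141, -0.082]), 'joint_vel': array([-0.002, -0.001, -0.001,  0.   ,  0.   , -0.   ,  0.   ]), 'effort': array([ 0.0000e+00, -5.1031e+01, -4.6000e-02, -2.3772e+01,  1.1000e-02,
        8.0000e-03, -0.0000e+00]), 'position': array([0.242, 0.629, 0.249]), 'tcp_rot': array([-5.740e-01, -3.088e+00,  3.000e-03]), 'force': array([ 0.093, -0.389, -0.655]), 'torque': array([ 0.039, -0.013,  0.026]), 'finger_gap': np.float64(0.993)}
scene 42.59464436805448 252.7895205544355 193.3042867699218
[[ 0.526  0.851 -0.008 -0.339]
 [ 0.6   -0.377 -0.706 -0.321]
 [-0.603  0.366 -0.708  1.761]
 [ 0.     0.     0.     1.   ]]
top 54.31630847139226 259.34517583996626 196.00963161759617
[[-2.600e-02 -1.000e+00  1.000e-03  4.600e-02]
 [-9.970e-01  2.600e-02 -7.100e-02  6.110e-01]
 [ 7.100e-02 -3.000e-03 -9.970e-01  1.166e+00]
 [ 0.000e+00  0.000e+00  0.000e+00  1.000e+00]]
```

View pics/v1.png

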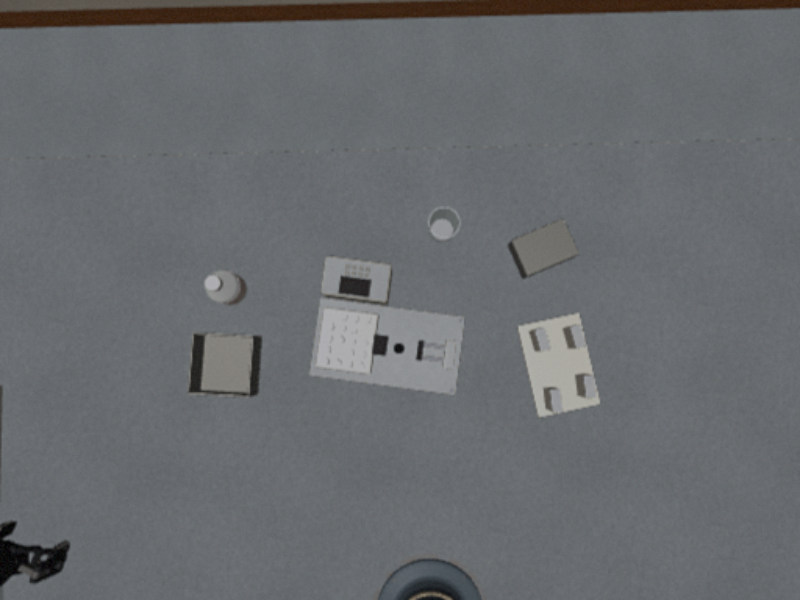

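View pics/v2.png

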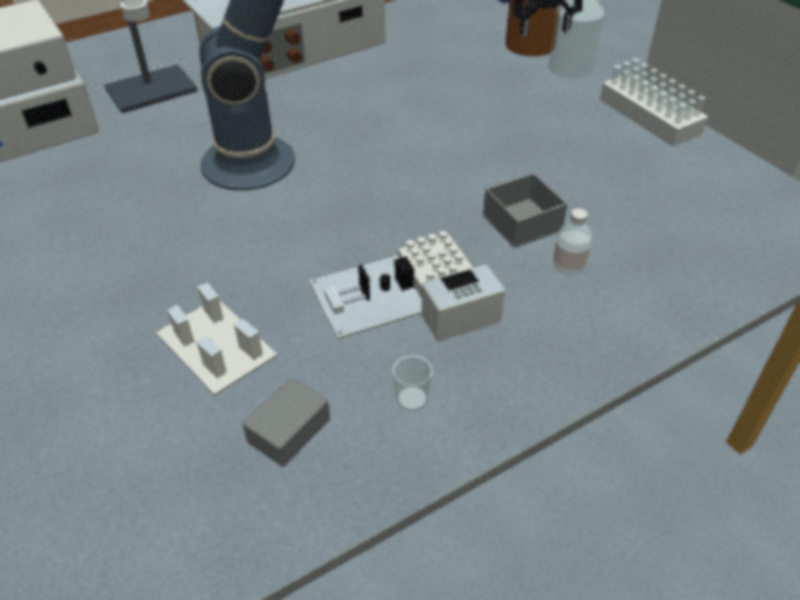

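Top view (800x600): the deck is centred near (388,345), the stop block at (380,345), the stopper at (399,348), the plate at (420,350), and the spacers at (540,339), (574,336), (586,385) and (553,399). The tub is at (226,364). The scene view agrees. Next I'll get coarse positions.

```bash
cat > h.py <<'E'
from cell import env
import cv2,numpy as np
from scipy.spatial.transform import Rotation as R
def cam(c):
    k=env.calibration(c);f=192/np.tan(np.radians(k["fovy"]/2));return f,k["cx"],k["cy"],np.array(k["camera_from_world"])
def toworld(p,K): return K[3][:3,:3].T@(np.array(p)-K[3][:3,3])
def px2w(uv,z,K):
    f,cx,cy,T=K;uv=np.atleast_2d(uv).astype(float)
    d=np.c_[(uv[:,0]-cx)/f,(uv[:,1]-cy)/f,np.ones(len(uv))]@T[:3,:3]
    o=-T[:3,:3].T@T[:3,3]; return o+d*((z-o[2])/d[:,2])[:,None]
def w2px(p,K):
    f,cx,cy,T=K;q=np.atleast_2d(p)@T[:3,:3].T+T[:3,3];return np.c_[cx+f*q[:,0]/q[:,2],cy+f*q[:,1]/q[:,2]]
def tool():
    s=env.sense();return np.array(s["position"]),R.from_rotvec(s["tcp_rot"]).as_matrix(),s
def yaw(): # direction of tool y in world, deg
    return np.degrees(np.arctan2(*tool()[1][[1,0],1]))
def rel(target,ydir=None):
    p,M,s=tool();print("t %.2f pos"%s["t"],p.round(4),"yawY %.2f"%yaw(),"F",np.round(s["force"],1),"gap %.3f"%s["finger_gap"])
    print(" need tool d:",(M.T@(np.array(target)-p)).round(4),end="")
    if ydir is not None:
        # tool z is down: positive spin lowers world yaw
        d=(ydir-yaw()+90)%180-90; print(" spin",-np.radians(d).round(3),end="")
    print()
E
python3 - <<'E'
from h import *
for c in("top","scene"):
    K=cam(c);env.grab_frame(c)
    for n in("stopper_mid","spacer1_mid","end_plate","tub_in","deck","bracket","bottle","beaker","tip_box"):
        for d in env.find_in(c,n):
            if d["conf"]>.3:print(c,n,round(d["conf"],2),toworld(d["point"],K).round(3))
E
```

```text
top stopper_mid 0.66 [ 0.542 -0.298  0.069]
top spacer1_mid 0.49 [ 0.445 -0.313  0.069]
top end_plate 0.52 [ 0.524 -0.008  0.024]
top tub_in 0.56 [0.505 0.397 0.004]
top deck 0.63 [0.557 0.094 0.007]
top bracket 0.67 [ 0.515 -0.044  0.026]
top bracket 0.5 [ 0.784 -0.048  0.033]
top bottle 0.96 [0.649 0.38  0.089]
top beaker 0.71 [ 0.783 -0.046  0.032]
top tip_box 0.8 [ 0.723 -0.246  0.055]
top tip_box 0.45 [ 0.419 -0.252  0.067]
scene spacer1_mid 0.71 [ 0.464 -0.325  0.05 ]
scene end_plate 0.78 [0.537 0.003 0.03 ]
scene tub_in 0.95 [0.502 0.398 0.038]
scene tub_in 0.43 [0.676 0.373 0.073]
scene bracket 0.85 [ 0.53  -0.027  0.026]
scene bottle 0.59 [0.673 0.375 0.071]
scene beaker 0.57 [ 0.776 -0.046  0.047]
scene tip_box 0.91 [ 0.743 -0.255  0.058]
```

Run:
```python
from h import *
K=cam("top");s=512/800
def q(l,z):return px2w(np.array(l)*s,z,K).round(3)[:,:2]
print("deck",q([(318,299),(464,318),(457,394),(311,375)],.008).tolist())
print("stopper",q([(399,348)],.036)); print("spacer tops",q([(539,334),(573,330),(585,379),(550,393)],.068).tolist())
print("tub",q([(200,391),(253,391),(253,336),(203,336)],.004).tolist(), q([(226,364)],.03))
rel([0.53,0.03,0.3]); print(tool()[1].round(3))
Kw=cam("wrist");print(Kw[:3],Kw[3].round(3)); p,M,_=tool(); T=Kw[3]; print("cam in tool",M.T@(-T[:3,:3].T@T[:3,3]-p), (T[:3,:3]@M).round(2))
```

```text
deck [[0.633, 0.209], [0.586, -0.089], [0.431, -0.07], [0.478, 0.226]]
stopper [[0.528 0.045]]
spacer tops [[0.548, -0.228], [0.554, -0.294], [0.459, -0.313], [0.434, -0.244]]
tub [[0.451, 0.453], [0.448, 0.345], [0.56, 0.344], [0.563, 0.447]] [[0.505 0.392]]
t 1.10 pos [0.2427 0.6299 0.2503] yawY 68.92 F [-0.1  0.8 -0.1] gap 1.000
 need tool d: [-0.4838 -0.4564 -0.0497]
[[-0.933  0.36  -0.   ]
 [ 0.36   0.933  0.   ]
 [ 0.     0.    -1.   ]]
(np.float64(299.8965433705141), 256.939011189765, 193.23524420280327) [[ 0.36   0.933 -0.    -0.674]
 [ 0.886 -0.342  0.312 -0.039]
 [ 0.291 -0.113 -0.95   0.382]
 [ 0.     0.     0.     1.   ]]
cam in tool [ 0.08139755 -0.00028822 -0.12502677] [[-0.    1.    0.  ]
 [-0.95 -0.   -0.31]
 [-0.31 -0.    0.95]]
```

```bash
cat >> h.py <<'E'
def plan(target,ydir,n):
    p,M,s=tool();d=np.array(target)-p;y0=yaw();dy=(ydir-y0+90)%180-90;rel(target,ydir);sp=-np.radians(dy)/n
    for i in range(n):
        Q=M@R.from_euler("z",sp*(i+.5)).as_matrix()
        v=Q.T@d/n; print([float(x) for x in v.round(4)],round(float(sp),3))
E
python3 -c "
from h import *
plan([.536,.097,.28],-9,11)"
```

```text
t 1.10 pos [0.2427 0.6299 0.2503] yawY 68.92 F [-0.1  0.8 -0.1] gap 1.000
 need tool d: [-0.4653 -0.3917 -0.0297] spin 1.36
[-0.0444, -0.0329, -0.0027] 0.124
[-0.0481, -0.0272, -0.0027] 0.124
[-0.0511, -0.0211, -0.0027] 0.124
[-0.0533, -0.0146, -0.0027] 0.124
[-0.0547, -0.0079, -0.0027] 0.124
[-0.0553, -0.0011, -0.0027] 0.124
[-0.055, 0.0057, -0.0027] 0.124
[-0.0539, 0.0125, -0.0027] 0.124
[-0.0519, 0.019, -0.0027] 0.124
[-0.0492, 0.0253, -0.0027] 0.124
[-0.0457, 0.0312, -0.0027] 0.124
```

Call:
carry_out([
  {"dx": -0.044,"dy": -0.033,"dz": -0.003,"spin": 0.124},
  {"dx": -0.048,"dy": -0.027,"dz": -0.003,"spin": 0.124},
  {"dx": -0.051,"dy": -0.021,"dz": -0.003,"spin": 0.124},
  {"dx": -0.053,"dy": -0.015,"dz": -0.003,"spin": 0.124},
  {"dx": -0.055,"dy": -0.008,"dz": -0.003,"spin": 0.124},
  {"dx": -0.055,"dy": -0.001,"dz": -0.003,"spin": 0.124},
  {"dx": -0.055,"dy": 0.006,"dz": -0.003,"spin": 0.124},
  {"dx": -0.054,"dy": 0.012,"dz": -0.003,"spin": 0.124},
  {"dx": -0.052,"dy": 0.019,"dz": -0.003,"spin": 0.124},
  {"dx": -0.049,"dy": 0.025,"dz": -0.003,"spin": 0.124},
  {"dx": -0.046,"dy": 0.031,"dz": -0.003,"spin": 0.124},
  {},
])

```text
$.series[0]: bad value
```

Run:
```python
from h import *
rel([.536,.097,.28],-9);K=cam("wrist");im=env.grab_frame("wrist");cv2.imwrite("pics/w1.png",im);np.save("w1K.npy",np.array(K,dtype=object),allow_pickle=True)
cv2.imwrite("pics/w1v.png",cv2.resize(im,(800,600),interpolation=cv2.INTER_CUBIC))
```

```text
t 1.10 pos [0.2427 0.6299 0.2503] yawY 68.92 F [-0.1  0.8 -0.1] gap 1.000
 need tool d: [-0.4653 -0.3917 -0.0297] spin 1.36
```

View pics/w1v.png

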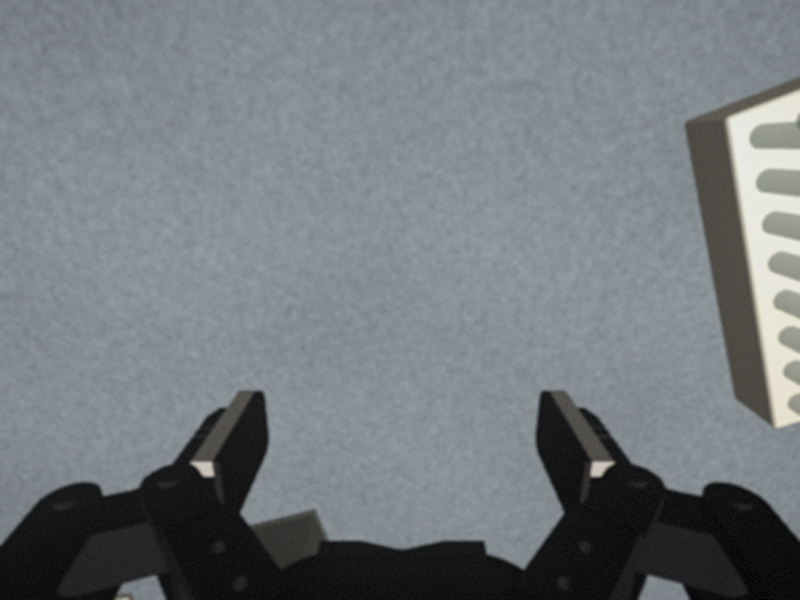

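The call was refused, apparently because every row needs all its fields. The picture only shows bench and a tube rack at the right edge, since the arm hasn't moved.

Call:
carry_out([
  {"fingers": 1,"dx": -0.044,"dy": -0.033,"dz": -0.003,"spin": 0.124},
  {"fingers": 1,"dx": -0.048,"dy": -0.027,"dz": -0.003,"spin": 0.124},
  {"fingers": 1,"dx": -0.051,"dy": -0.021,"dz": -0.003,"spin": 0.124},
  {"fingers": 1,"dx": -0.053,"dy": -0.015,"dz": -0.003,"spin": 0.124},
  {"fingers": 1,"dx": -0.055,"dy": -0.008,"dz": -0.003,"spin": 0.124},
  {"fingers": 1,"dx": -0.055,"dy": -0.001,"dz": -0.003,"spin": 0.124},
  {"fingers": 1,"dx": -0.055,"dy": 0.006,"dz": -0.003,"spin": 0.124},
  {"fingers": 1,"dx": -0.054,"dy": 0.012,"dz": -0.003,"spin": 0.124},
  {"fingers": 1,"dx": -0.052,"dy": 0.019,"dz": -0.003,"spin": 0.124},
  {"fingers": 1,"dx": -0.049,"dy": 0.025,"dz": -0.003,"spin": 0.124},
  {"fingers": 1,"dx": -0.046,"dy": 0.031,"dz": -0.003,"spin": 0.124},
  {"fingers": 1,"dx": 0,"dy": 0,"dz": 0,"spin": 0},
])

```text
t: 2.65
position: [0.5659, 0.0945, 0.2848]
tcp_rot: [-2.436, -1.983, -0.012]
force: [-0.2, 0.3, 0.0]
finger_gap: 0.996
```

Run:
```python
from h import *
rel([.536,.097,.28],-9);K=cam("wrist");im=env.grab_frame("wrist");cv2.imwrite("pics/w2.png",im);np.save("w2K.npy",K[3])
cv2.imwrite("pics/w2v.png",cv2.resize(im,(800,600),interpolation=cv2.INTER_CUBIC))
```

```text
t 2.65 pos [0.5659 0.0945 0.2848] yawY -11.69 F [-0.2  0.3  0. ] gap 0.996
 need tool d: [-0.0036 -0.0298  0.0047] spin -0.047
```

View pics/w2v.png

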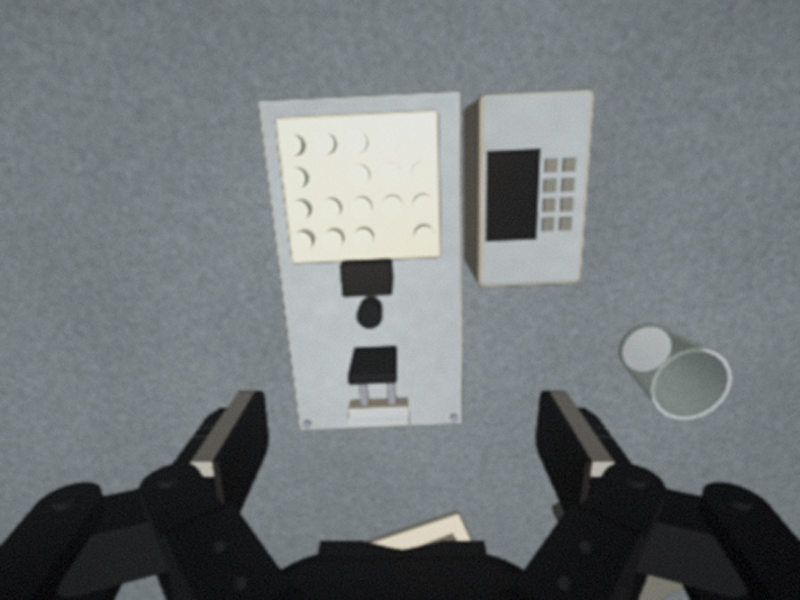

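The picture shows the deck with corners at (261,102), (460,93), (461,422) and (301,430). The stop block's top edge is at row ~295, the stopper's top at ~(371,318), and the plate spans rows 347–383 with its top's outer edge at 382.

Run:
```python
from h import *
K=(*cam("wrist")[:3],np.load("w2K.npy"));s=512/800
def q(l,z):return px2w((np.array(l)+.5)*s-.5,z,K)[:,:2]
c=q([(261,102),(460,93),(461,422),(301,430)],.008);print(c.round(4).tolist(),np.linalg.norm(np.diff(c[[0,1,2,3,0]],axis=0),axis=1).round(4))
C=c.mean(0);v=(c[0]+c[1]-c[2]-c[3]);v/=np.linalg.norm(v);u=np.array([v[1],-v[0]]);print("centre",C.round(4),"ydir deg",np.degrees(np.arctan2(v[1],v[0])).round(2))
def L(n,l,z):
    for a in q(l,z)-C: print(n,"deck xy mm",(1000*np.array([a@u,a@v])).round(1))
L("stop top",[(343,296),(392,294),(341,263),(391,260)],.058)
L("plate top outer",[(349,383),(397,381)],.068);L("plate foot inner",[(355,348),(396,346)],.008)
L("stopper top",[(371,318)],.036)
print("stopper",q([(371,318)],.036))
# intensity profile along centre column
im=cv2.imread("pics/w2.png",0);print(im[180:250,240].tolist())
for x in(231,246):print(x,im[215:250,x].tolist())
```

```text
[[0.4801, 0.2311], [0.6356, 0.2055], [0.5872, -0.0881], [0.4308, -0.0645]] [0.1576 0.2976 0.1581 0.2997]
centre [0.5334 0.071 ] ydir deg 80.58
stop top deck xy mm [-19.6   1.2]
stop top deck xy mm [18.9  1.3]
stop top deck xy mm [-19.1  27.8]
stop top deck xy mm [19.5 28.5]
plate top outer deck xy mm [-19.2 -69.7]
plate top outer deck xy mm [ 19.8 -69.6]
plate foot inner deck xy mm [-19.5 -64.9]
plate foot inner deck xy mm [ 18.8 -64.5]
stopper top deck xy mm [ -0.5 -25.9]
stopper [[0.5286802  0.04554562]]
[47, 44, 45, 44, 47, 45, 44, 50, 67, 89, 92, 64, 40, 33, 37, 34, 44, 43, 41, 41, 44, 42, 43, 41, 38, 37, 40, 47, 78, 133, 173, 187, 190, 188, 190, 190, 188, 187, 192, 191, 180, 149, 81, 35, 31, 34, 31, 34, 34, 33, 33, 33, 35, 33, 33, 32, 31, 37, 35, 37, 41, 40, 40, 37, 63, 126, 176, 194, 191, 191]
231 [191, 192, 194, 193, 193, 192, 159, 100, 45, 30, 34, 31, 36, 31, 34, 32, 35, 32, 32, 35, 37, 34, 33, 35, 34, 38, 43, 41, 38, 47, 78, 120, 148, 154, 158]
246 [191, 190, 190, 193, 187, 169, 122, 62, 29, 34, 30, 32, 33, 33, 30, 35, 33, 29, 34, 32, 31, 34, 32, 35, 37, 43, 40, 39, 44, 70, 130, 176, 188, 184, 185]
```

Run:
```python
from h import *
K=(*cam("wrist")[:3],np.load("w2K.npy"))
im=cv2.imread("pics/w2.png")
cv2.imwrite("pics/c1.png",cv2.resize(im[155:280,185:305],None,fx=5,fy=5,interpolation=cv2.INTER_CUBIC))
C=np.array([.5334,.071]);a=np.radians(80.58);v=np.array([np.cos(a),np.sin(a)]);u=np.array([v[1],-v[0]])
def W(x,y,z):return np.r_[C+u*x+v*y,z]
for g in(50,60,70):
  print(g,[ (n,((w2px(W(*p),K)[0]-[185,155])*5).round(0).tolist()) for n,p in dict(foot=(0,-g+.0,8),top_in=(0,-g,68),top_out=(0,-g-10,68),brk_in=(0,-g-55,28),brk_out=(0,-g-75,28),brk_foot=(0,-g-75,8)).items() for p in [np.array(p)/1000]])
```

```text
50 [('foot', [274.0, 287.0]), ('top_in', [262.0, 376.0]), ('top_out', [264.0, 412.0]), ('brk_in', [281.0, 492.0]), ('brk_out', [285.0, 553.0]), ('brk_foot', [288.0, 518.0])]
60 [('foot', [276.0, 320.0]), ('top_in', [264.0, 412.0]), ('top_out', [266.0, 448.0]), ('brk_in', [283.0, 523.0]), ('brk_out', [287.0, 583.0]), ('brk_foot', [290.0, 547.0])]
70 [('foot', [278.0, 351.0]), ('top_in', [266.0, 448.0]), ('top_out', [269.0, 483.0]), ('brk_in', [285.0, 553.0]), ('brk_out', [289.0, 613.0]), ('brk_foot', [292.0, 575.0])]
```

View pics/c1.png

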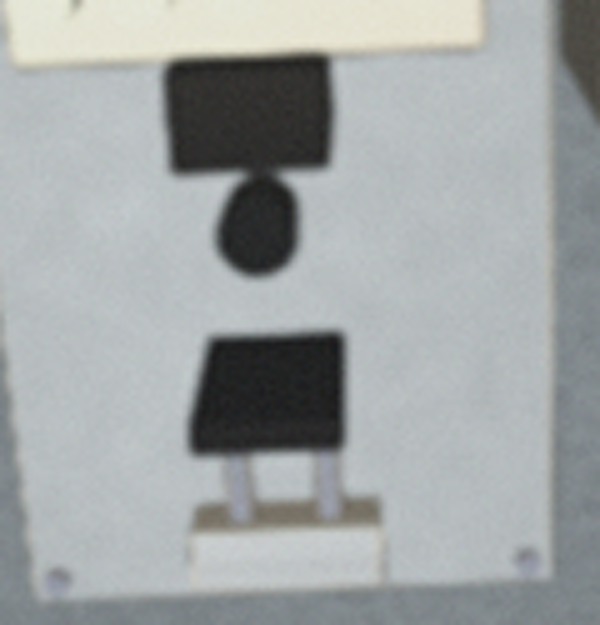

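The closer crop fits the stop, plate, bracket and foot rows for a gap of about 61 ± 2 mm. So two spacers (40 mm) with ~21 mm of plate travel. Now for the stopper at (0.5287, 0.0455).

Call:
carry_out([
  {"fingers": 0.6,"dx": -0.018,"dy": -0.009,"dz": 0.05,"spin": -0.013},
  {"fingers": 0.6,"dx": -0.018,"dy": -0.009,"dz": 0.05,"spin": -0.013},
  {"fingers": 0.6,"dx": -0.019,"dy": -0.009,"dz": 0.05,"spin": -0.013},
  {"fingers": 0.6,"dx": 0,"dy": 0,"dz": 0.03,"spin": 0},
  {"fingers": 0.6,"dx": 0,"dy": 0,"dz": 0,"spin": 0},
])

```text
t: 3.32
position: [0.5274, 0.0585, 0.1001]
tcp_rot: [-2.369, -2.053, -0.021]
force: [-0.6, 0.3, 0.4]
finger_gap: 0.602
```

```bash
python3 -c "
from h import *
rel([.5287,.0455,.034],-9.4); print(tool()[1].round(3)[:,2])"
```

```text
t 3.33 pos [0.5274 0.0585 0.1001] yawY -8.18 F [-0.6  0.3  0.4] gap 0.602
 need tool d: [-0.0136  0.0029  0.0659] spin 0.021
[ 0.006  0.014 -1.   ]
```

Call:
carry_out([
  {"fingers": 0.6,"dx": -0.014,"dy": 0.003,"dz": 0.01,"spin": 0.021},
  {"fingers": 0.6,"dx": 0,"dy": 0,"dz": 0.028,"spin": 0},
  {"fingers": 0.6,"dx": 0,"dy": 0,"dz": 0.024,"spin": 0},
  {"fingers": 0.6,"dx": 0,"dy": 0,"dz": 0,"spin": 0},
])

```text
t: 3.82
position: [0.5337, 0.0453, 0.0408]
tcp_rot: [-2.394, -2.032, -0.036]
force: [0.2, 0.3, 0.0]
finger_gap: 0.601
```

```bash
python3 -c "
from h import *
rel([.5287,.0455,.034],-9.4); print(tool()[1].round(3)[:,2])"
```

```text
t 3.83 pos [0.5337 0.0453 0.0408] yawY -9.34 F [0.2 0.3 0. ] gap 0.601
 need tool d: [-0.0007 -0.005   0.0068] spin 0.001
[ 0.017  0.016 -1.   ]
```

Call:
carry_out([
  {"fingers": 0.6,"dx": -0.001,"dy": -0.005,"dz": 0.007,"spin": 0},
  {"fingers": 0,"dx": 0,"dy": 0,"dz": 0,"spin": 0},
  {"fingers": 0,"dx": 0,"dy": 0,"dz": 0,"spin": 0},
  {"fingers": 0,"dx": 0,"dy": 0,"dz": 0,"spin": 0},
  {"fingers": 0,"dx": 0,"dy": 0,"dz": 0,"spin": 0},
], force=40)

```text
t: 4.45
position: [0.5311, 0.0452, 0.0371]
tcp_rot: [2.393, 2.031, 0.046]
force: [0.7, -0.2, -0.4]
finger_gap: 0.24
```

```bash
python3 -c "
from h import *
rel([.5287,.0455,.034],-9.4); print(tool()[1].round(3)[:,2])"
```

```text
t 4.45 pos [0.5311 0.0452 0.0371] yawY -9.36 F [ 0.7 -0.2 -0.4] gap 0.240
 need tool d: [-0.0002 -0.0024  0.0031] spin 0.001
[ 0.024  0.017 -1.   ]
```

Call:
carry_out([
  {"fingers": 0,"dx": 0,"dy": 0,"dz": -0.05,"spin": 0},
  {"fingers": 0,"dx": 0,"dy": 0,"dz": -0.06,"spin": 0},
  {"fingers": 0,"dx": 0.03,"dy": -0.005,"dz": -0.02,"spin": 0},
  {"fingers": 0,"dx": 0.055,"dy": -0.013,"dz": 0,"spin": 0},
  {"fingers": 0,"dx": 0.055,"dy": -0.013,"dz": 0,"spin": 0},
  {"fingers": 0,"dx": 0.055,"dy": -0.013,"dz": 0,"spin": 0},
  {"fingers": 0,"dx": 0.055,"dy": -0.013,"dz": 0,"spin": 0},
  {"fingers": 0,"dx": 0.055,"dy": -0.013,"dz": 0,"spin": 0},
  {"fingers": 0,"dx": 0.04,"dy": -0.01,"dz": 0,"spin": 0},
  {"fingers": 0,"dx": 0,"dy": 0,"dz": 0,"spin": 0},
])

```text
t: 5.7
position: [0.506, 0.4074, 0.1781]
tcp_rot: [2.397, 2.027, 0.052]
force: [-0.9, -0.4, 0.0]
finger_gap: 0.244
```

```bash
python3 -c "
from h import *
rel([.505,.394,.07],-9.4); print(tool()[1].round(3)[:,2])"
```

```text
t 5.70 pos [0.506  0.4074 0.1781] yawY -9.58 F [-0.9 -0.4  0. ] gap 0.244
 need tool d: [-0.016  -0.0012  0.1077] spin -0.003
[ 0.026  0.02  -0.999]
```

Call:
carry_out([
  {"fingers": 0,"dx": -0.013,"dy": 0,"dz": 0.05,"spin": 0},
  {"fingers": 0,"dx": 0,"dy": 0,"dz": 0.05,"spin": 0},
  {"fingers": 0,"dx": 0,"dy": 0,"dz": 0.01,"spin": 0},
  {"fingers": 0.6,"dx": 0,"dy": 0,"dz": 0,"spin": 0},
  {"fingers": 0.6,"dx": 0,"dy": 0,"dz": 0,"spin": 0},
  {"fingers": 0.7,"dx": 0,"dy": 0,"dz": -0.06,"spin": 0},
  {"fingers": 0.8,"dx": 0,"dy": 0,"dz": -0.06,"spin": 0},
  {"fingers": 1,"dx": 0,"dy": 0,"dz": -0.06,"spin": 0},
])

```text
t: 6.7
position: [0.504, 0.3895, 0.2537]
tcp_rot: [2.399, 2.021, 0.057]
force: [1.0, 0.8, -0.4]
finger_gap: 0.982
```

Run:
```python
from h import *
rel([.5,-.21,.28],-9.4);print(tool()[1].round(3)[:,2])
env.grab_frame("scene")
for d in env.find_in("scene","stopper_mid"): print(d["conf"],toworld(d["point"],cam("scene")).round(3))
# predicted spacer layout: long axis from the top image
K=cam("top");s=512/800
print("board",px2w(np.array([(519,325),(579,314),(600,404),(538,417)])*s,.008,K).round(3).tolist())
plan([.52,-.19,.29],-9.4,12)
```

```text
t 6.70 pos [0.504  0.3895 0.2537] yawY -9.80 F [ 1.   0.8 -0.4] gap 0.982
 need tool d: [-0.5907  0.0988 -0.0385] spin -0.007
[ 0.031  0.02  -0.999]
0.61 [0.495 0.397 0.023]
board [[0.568, -0.202, 0.008], [0.588, -0.326, 0.008], [0.404, -0.36, 0.008], [0.381, -0.233, 0.008]]
t 6.80 pos [0.5079 0.3916 0.2605] yawY -9.85 F [ 0.5 -0.1 -0.5] gap 1.000
 need tool d: [-0.5696  0.1124 -0.0468] spin -0.008
[-0.0475, 0.0093, -0.0039] -0.001
[-0.0475, 0.0093, -0.0039] -0.001
[-0.0475, 0.0093, -0.0039] -0.001
[-0.0475, 0.0093, -0.0039] -0.001
[-0.0475, 0.0092, -0.0039] -0.001
[-0.0475, 0.0092, -0.0039] -0.001
[-0.0475, 0.0092, -0.0039] -0.001
[-0.0475, 0.0091, -0.0039] -0.001
[-0.0475, 0.0091, -0.0039] -0.001
[-0.0475, 0.0091, -0.0039] -0.001
[-0.0475, 0.009, -0.0039] -0.001
[-0.0475, 0.009, -0.0039] -0.001
```

The detector places the stopper in the tub at (0.495, 0.397, 0.023). Next I'll look at the spacers.

Call:
carry_out([
  {"fingers": 1,"dx": -0.049,"dy": 0.008,"dz": -0.004,"spin": 0},
  {"fingers": 1,"dx": -0.049,"dy": 0.008,"dz": -0.004,"spin": 0},
  {"fingers": 1,"dx": -0.049,"dy": 0.008,"dz": -0.004,"spin": 0},
  {"fingers": 1,"dx": -0.049,"dy": 0.008,"dz": -0.004,"spin": 0},
  {"fingers": 1,"dx": -0.049,"dy": 0.008,"dz": -0.004,"spin": 0},
  {"fingers": 1,"dx": -0.049,"dy": 0.008,"dz": -0.004,"spin": 0},
  {"fingers": 1,"dx": -0.049,"dy": 0.008,"dz": -0.004,"spin": 0},
  {"fingers": 1,"dx": -0.049,"dy": 0.008,"dz": -0.004,"spin": 0},
  {"fingers": 1,"dx": -0.049,"dy": 0.008,"dz": -0.004,"spin": 0},
  {"fingers": 1,"dx": -0.049,"dy": 0.008,"dz": -0.004,"spin": 0},
  {"fingers": 1,"dx": -0.049,"dy": 0.008,"dz": -0.004,"spin": 0},
  {"fingers": 1,"dx": 0,"dy": 0,"dz": 0,"spin": 0},
])

```text
t: 8.3
position: [0.5046, -0.1753, 0.3017]
tcp_rot: [2.392, 2.009, 0.146]
force: [0.1, 0.6, 0.5]
finger_gap: 1.0
```

Run:
```python
from h import *
rel([.5,-.21,.28],-9.4);print(tool()[1].round(3)[:,2])
K=cam("wrist");im=env.grab_frame("wrist");cv2.imwrite("pics/w3.png",im);np.save("w3K.npy",K[3])
cv2.imwrite("pics/w3v.png",cv2.resize(im,(800,600),interpolation=cv2.INTER_CUBIC))
```

```text
t 8.30 pos [ 0.5046 -0.1753  0.3017] yawY -10.06 F [0.1 0.6 0.5] gap 1.000
 need tool d: [-0.0362  0.      0.0195] spin -0.011
[ 0.081  0.049 -0.996]
```

View pics/w3v.png

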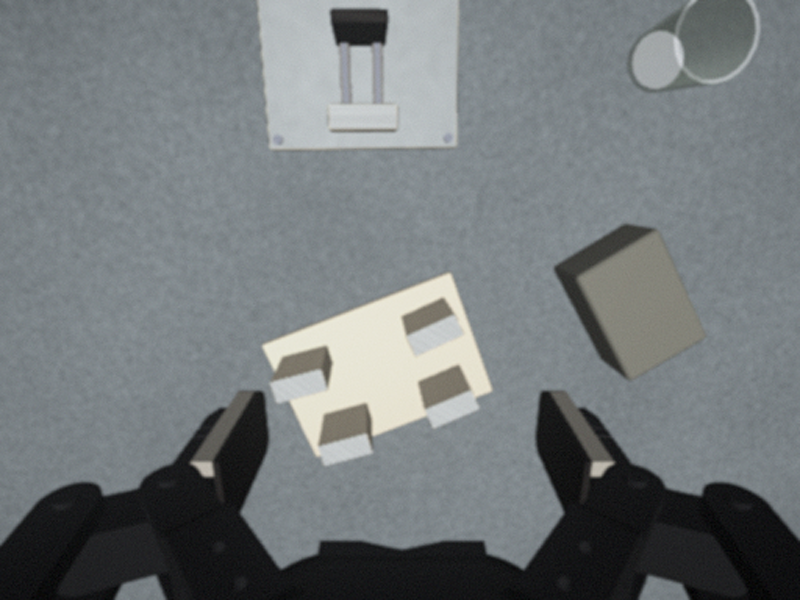

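The picture shows four spacers with tops near (300,385), (435,335), (448,408) and (346,450). The tool is tilted about 5°, so I'll check that too. To measure the tops I'll rectify the image at z = 0.068.

```bash
cat >> h.py <<'E'
def ortho(im,K,z,x0,x1,y0,y1,s=4): # s px/mm ; image col = world x, row = -world y
    W,H=int((x1-x0)*1000*s),int((y1-y0)*1000*s)
    g=np.array([[x0,y1,z],[x1,y1,z],[x1,y0,z],[x0,y0,z]]);p=w2px(g,K).astype(np.float32)
    Hm=cv2.getPerspectiveTransform(p,np.float32([[0,0],[W,0],[W,H],[0,H]]))
    return cv2.warpPerspective(im,Hm,(W,H),flags=cv2.INTER_CUBIC)
def tops(im,K,z,box,s=4):
    o=ortho(im,K,z,*box,s);hsv=cv2.cvtColor(o,cv2.COLOR_BGR2HSV)
    m=((hsv[...,2]>160)&(hsv[...,1]<22)).astype(np.uint8)*255
    m=cv2.morphologyEx(m,cv2.MORPH_OPEN,np.ones((17,17)));m=cv2.morphologyEx(m,cv2.MORPH_CLOSE,np.ones((17,17)))
    out=[]
    for c in cv2.findContours(m,cv2.RETR_EXTERNAL,cv2.CHAIN_APPROX_NONE)[0]:
        if cv2.contourArea(c)<400*s*s: continue
        r=cv2.minAreaRect(c);b=cv2.boxPoints(r);cv2.drawContours(o,[b.astype(int)],0,(0,0,255),1)
        e=max([(np.linalg.norm(b[i+1]-b[i]),b[i+1]-b[i]) for i in range(3)],key=lambda t:t[0])[1]
        ang=(np.degrees(np.arctan2(-e[1],e[0]))+90)%180-90
        out.append((box[0]+r[0][0]/s/1000,box[3]-r[0][1]/s/1000,ang,sorted(np.array(r[1])/s)))
    return o,out
E
python3 - <<'E'
from h import *
K=(*cam("wrist")[:3],np.load("w3K.npy"));im=cv2.imread("pics/w3.png")
o,t=tops(im,K,.068,(.38,.6,-.37,-.19),3)
for a in t:print(np.round(a[:3],4),np.round(a[3],1))
cv2.imwrite("pics/o1.png",o)
for i in range(4):
    s=env.sense();env.grab_frame("wrist");print(np.round(s["position"],4),np.round(s["tcp_rot"],4),np.round(s["joint_positions"],4))
E
```

```text
[ 0.4436 -0.3212  4.5378] [20.9 44.3]
[ 0.541  -0.3028 12.8937] [21.1 45.4]
[ 0.4185 -0.255   4.3432] [21.  44.3]
[ 0.5372 -0.2339 14.0362] [21.3 45.1]
[ 0.4547 -0.232  10.0806] [ 53.1 100.8]
[ 0.505  -0.1728  0.3014] [2.3892 2.0145 0.1472] [-0.3208  0.1847  0.712   1.8697 -0.2233  1.0852  0.3097]
[ 0.5054 -0.1707  0.3009] [2.3869 2.0193 0.1471] [-0.3225  0.1849  0.7098  1.8704 -0.2236  1.0852  0.3094]
[ 0.5056 -0.1694  0.3005] [2.3852 2.0228 0.1467] [-0.3236  0.1852  0.7085  1.8709 -0.2237  1.0852  0.3094]
[ 0.5057 -0.1687  0.3002] [2.3841 2.0248 0.1461] [-0.3244  0.1855  0.7078  1.8711 -0.2236  1.0852  0.3095]
```

View pics/o1.png

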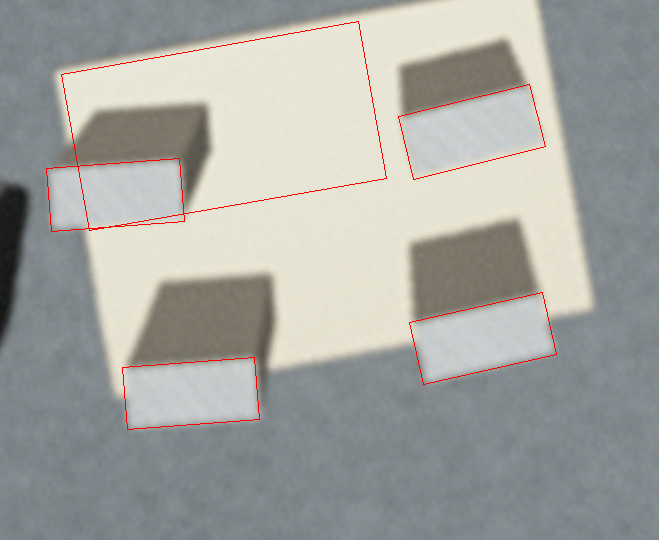

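Run:
```python
from h import *
K=(*cam("wrist")[:3],np.load("w3K.npy"));s=512/800
print(px2w((np.array([(458,149),(271,149)])+.5)*s-.5,.008,K).round(4), "want (.587,-.088),(.431,-.0645)")
K=cam("top");im=cv2.imread("pics/top0.png")
o,t=tops(im,K,.068,(.38,.6,-.37,-.19),3)
for a in t:print(np.round(a[:3],4),np.round(a[3],1))
cv2.imwrite("pics/o2.png",o)
k=cam("wrist");im=env.grab_frame("wrist");cv2.imwrite("pics/w4.png",im)
o,t=tops(im,k,.068,(.38,.6,-.37,-.19),3)
for a in t:print(np.round(a[:3],4),np.round(a[3],1))
rel([.537,-.234,.15],14);print(tool()[1].round(3)[:,2])
```

```text
[[ 0.5893 -0.0909  0.008 ]
 [ 0.4317 -0.0635  0.008 ]] want (.587,-.088),(.431,-.0645)
[ 0.4883 -0.2621 10.6965] [122.8 177.9]
[ 0.4435 -0.3212  4.2679] [20.8 44.4]
[ 0.5409 -0.3029 12.926 ] [21.  45.8]
[ 0.4186 -0.255   4.4671] [20.7 44.2]
[ 0.537  -0.2336 14.1986] [20.9 45.2]
[ 0.4395 -0.2183  0.    ] [33.3 75.7]
t 8.60 pos [ 0.5058 -0.1684  0.3   ] yawY -9.39 F [-0.3 -0.5  0.5] gap 1.003
 need tool d: [-0.0693  0.0313  0.1483] spin -0.408
[ 0.077  0.052 -0.996]
```

Call:
carry_out([
  {"fingers": 0.8,"dx": -0.014,"dy": 0.006,"dz": 0.015,"spin": -0.07},
  {"fingers": 0.8,"dx": -0.014,"dy": 0.006,"dz": 0.015,"spin": -0.07},
  {"fingers": 0.8,"dx": -0.014,"dy": 0.006,"dz": 0.015,"spin": -0.07},
  {"fingers": 0.8,"dx": -0.014,"dy": 0.006,"dz": 0.015,"spin": -0.07},
  {"fingers": 0.8,"dx": 0,"dy": 0,"dz": 0,"spin": 0},
  {"fingers": 0.8,"dx": 0,"dy": 0,"dz": 0,"spin": 0},
])

```text
t: 9.35
position: [0.5349, -0.2146, 0.2374]
tcp_rot: [2.044, 2.354, 0.146]
force: [-0.5, 0.4, 0.0]
finger_gap: 0.798
```

```bash
python3 -c "
from h import *
rel([.537,-.2336,.15],14.1);p,M,s=tool();print(M.round(3)[:,2],s['joint_positions'].round(3))"
```

```text
t 9.35 pos [ 0.5349 -0.2146  0.2374] yawY 7.95 F [-0.5  0.4  0. ] gap 0.798
 need tool d: [-0.023  -0.0079  0.0861] spin -0.107
[ 0.077  0.057 -0.995] [-0.152  0.337  0.638  1.851 -0.339  0.998  0.777]
```

Call:
carry_out([
  {"fingers": 0.8,"dx": 0.05,"dy": 0,"dz": 0,"spin": 0},
  {"fingers": 0.8,"dx": 0.05,"dy": 0,"dz": 0,"spin": 0},
  {"fingers": 0.8,"dx": 0.05,"dy": 0,"dz": 0,"spin": 0},
  {"fingers": 0.8,"dx": 0.05,"dy": 0,"dz": 0,"spin": 0},
  {"fingers": 0.8,"dx": 0,"dy": 0,"dz": 0,"spin": 0},
  {"fingers": 0.8,"dx": 0,"dy": 0,"dz": 0,"spin": 0},
])

```text
t: 10.1
position: [0.506, -0.0074, 0.2514]
tcp_rot: [2.039, 2.352, 0.158]
force: [0.5, -0.5, 1.2]
finger_gap: 0.8
```

```bash
python3 -c "
from h import *
rel([.537,-.2336,.15],14.1);p,M,s=tool();print(M.round(3)[:,2],s['joint_positions'].round(3))"
```

```text
t 10.10 pos [ 0.506  -0.0074  0.2514] yawY 8.01 F [ 0.5 -0.5  1.2] gap 0.800
 need tool d: [-0.2329 -0.0102  0.0898] spin -0.106
[ 0.085  0.06  -0.995] [-0.552  0.16   0.585  2.003 -0.188  0.929  0.273]
```

Call:
carry_out([
  {"fingers": 0.8,"dx": 0,"dy": 0.055,"dz": 0,"spin": 0},
  {"fingers": 0.8,"dx": 0,"dy": 0.055,"dz": 0,"spin": 0},
  {"fingers": 0.8,"dx": 0,"dy": 0.055,"dz": 0,"spin": 0},
  {"fingers": 0.8,"dx": 0,"dy": 0.055,"dz": 0,"spin": 0},
  {"fingers": 0.8,"dx": 0,"dy": 0,"dz": 0,"spin": 0},
])

```text
t: 10.72
position: [0.7283, 0.0166, 0.272]
tcp_rot: [2.051, 2.342, 0.158]
force: [0.2, 0.6, 0.2]
finger_gap: 0.8
```

```bash
python3 -c "
from h import *
rel([.537,-.2336,.15],14.1);p,M,s=tool();print(M.round(3)[:,2],s['joint_positions'].round(3))"
```

```text
t 10.72 pos [0.7283 0.0166 0.272 ] yawY 7.46 F [0.2 0.6 0.2] gap 0.800
 need tool d: [-0.2278 -0.2325  0.0901] spin -0.116
[ 0.085  0.06  -0.995] [-0.416  0.544  0.557  1.458 -0.376  1.151  0.339]
```

Call:
carry_out([
  {"fingers": 0.8,"dx": 0,"dy": -0.055,"dz": 0,"spin": 0},
  {"fingers": 0.8,"dx": 0,"dy": -0.055,"dz": 0,"spin": 0},
  {"fingers": 0.8,"dx": 0,"dy": -0.055,"dz": 0,"spin": 0},
  {"fingers": 0.8,"dx": 0,"dy": -0.055,"dz": 0,"spin": 0},
  {"fingers": 0.8,"dx": 0,"dy": 0,"dz": 0,"spin": 0},
])

```text
t: 11.35
position: [0.4994, -0.0202, 0.248]
tcp_rot: [2.067, 2.332, 0.15]
force: [1.4, -0.4, 0.9]
finger_gap: 0.801
```

```bash
python3 -c "
from h import *
rel([.537,-.2336,.15],14.1);p,M,s=tool();print(M.round(3)[:,2],s['joint_positions'].round(3))"
```

```text
t 11.35 pos [ 0.4994 -0.0202  0.248 ] yawY 6.77 F [ 1.4 -0.4  0.9] gap 0.801
 need tool d: [-0.2209  0.0037  0.0883] spin -0.128
[ 0.08   0.058 -0.995] [-0.562  0.157  0.624  2.018 -0.192  0.927  0.283]
```

Call:
carry_out([
  {"fingers": 0.8,"dx": 0.049,"dy": -0.018,"dz": 0,"spin": 0},
  {"fingers": 0.8,"dx": 0.049,"dy": -0.018,"dz": 0,"spin": 0},
  {"fingers": 0.8,"dx": 0.049,"dy": -0.018,"dz": 0,"spin": 0},
  {"fingers": 0.8,"dx": 0.049,"dy": -0.018,"dz": 0,"spin": 0},
  {"fingers": 0.8,"dx": 0.049,"dy": -0.018,"dz": 0,"spin": 0},
  {"fingers": 0.8,"dx": 0.045,"dy": -0.016,"dz": 0,"spin": 0},
  {"fingers": 0.8,"dx": 0,"dy": 0,"dz": 0,"spin": 0},
])

```text
t: 12.22
position: [0.3615, 0.2592, 0.2574]
tcp_rot: [2.083, 2.311, 0.17]
force: [1.4, -0.6, 0.1]
finger_gap: 0.8
```

```bash
python3 -c "
from h import *
rel([.34,.25,.25],14.1);p,M,s=tool();print(M.round(3)[:,2],s['joint_positions'].round(3))"
```

```text
t 12.22 pos [0.3615 0.2592 0.2574] yawY 5.81 F [ 1.4 -0.6  0.1] gap 0.800
 need tool d: [-0.0073 -0.0229  0.0048] spin -0.145
[ 0.092  0.064 -0.994] [-1.026  0.016  0.307  2.119  0.01   0.896 -0.621]
```

Call:
carry_out([
  {"fingers": 0.8,"dx": -0.008,"dy": -0.014,"dz": 0,"spin": 0},
  {"fingers": 0.8,"dx": -0.008,"dy": -0.014,"dz": 0,"spin": 0},
  {"fingers": 0.8,"dx": -0.008,"dy": -0.014,"dz": 0,"spin": 0},
  {"fingers": 0.8,"dx": -0.008,"dy": -0.014,"dz": 0,"spin": 0},
])

```text
t: 12.72
position: [0.3081, 0.2156, 0.2495]
tcp_rot: [2.092, 2.302, 0.168]
force: [0.4, 0.5, 0.6]
finger_gap: 0.801
```

```bash
python3 -c "
from h import *
rel([.34,.25,.25],14.1);p,M,s=tool();print(M.round(3)[:,2],s['joint_positions'].round(3))"
```

```text
t 12.72 pos [0.3081 0.2156 0.2495] yawY 5.31 F [0.4 0.5 0.6] gap 0.801
 need tool d: [0.0311 0.0349 0.0046] spin -0.153
[ 0.092  0.062 -0.994] [-1.035 -0.111  0.279  2.251  0.062  0.888 -0.698]
```

Call:
carry_out([
  {"fingers": 0.8,"dx": -0.009,"dy": -0.016,"dz": 0,"spin": 0},
  {"fingers": 0.8,"dx": -0.009,"dy": -0.016,"dz": 0,"spin": 0},
  {"fingers": 0.8,"dx": -0.009,"dy": -0.016,"dz": 0,"spin": 0},
  {"fingers": 0.8,"dx": -0.009,"dy": -0.016,"dz": 0,"spin": 0},
])

```text
t: 13.22
position: [0.244, 0.1692, 0.2405]
tcp_rot: [2.096, 2.299, 0.169]
force: [-0.1, -0.7, 0.1]
finger_gap: 0.803
```

```bash
python3 -c "
from h import *
rel([.34,.25,.25],14.1);p,M,s=tool();print(M.round(3)[:,2],s['joint_positions'].round(3))"
```

```text
t 13.22 pos [0.244  0.1692 0.2405] yawY 5.13 F [-0.1 -0.7  0.1] gap 0.803
 need tool d: [0.0717 0.1032 0.0045] spin -0.157
[ 0.092  0.063 -0.994] [-1.031 -0.268  0.212  2.388  0.102  0.909 -0.79 ]
```

Call:
carry_out([
  {"fingers": 0.8,"dx": -0.01,"dy": -0.018,"dz": 0,"spin": 0},
  {"fingers": 0.8,"dx": -0.01,"dy": -0.018,"dz": 0,"spin": 0},
  {"fingers": 0.8,"dx": -0.01,"dy": -0.018,"dz": 0,"spin": 0},
])

```text
t: 13.6
position: [0.2028, 0.1416, 0.2343]
tcp_rot: [2.09, 2.306, 0.163]
force: [-1.0, -1.0, -1.2]
finger_gap: 0.801
```

```bash
python3 -c "
from h import *
rel([.34,.25,.25],14.1);p,M,s=tool();print(M.round(3)[:,2],s['joint_positions'].round(3))"
```

```text
t 13.60 pos [0.2028 0.1416 0.2343] yawY 5.47 F [-1.  -1.  -1.2] gap 0.801
 need tool d: [0.0948 0.1477 0.0031] spin -0.151
[ 0.089  0.06  -0.994] [-0.56  -0.334 -0.178  2.447 -0.055  0.918 -0.603]
```

Call:
carry_out([
  {"fingers": 0.8,"dx": 0.014,"dy": 0.024,"dz": 0,"spin": 0},
  {"fingers": 0.8,"dx": 0.028,"dy": 0.047,"dz": 0,"spin": 0},
  {"fingers": 0.8,"dx": 0.028,"dy": 0.047,"dz": 0,"spin": 0},
  {"fingers": 0.8,"dx": 0.028,"dy": 0.047,"dz": 0,"spin": 0},
  {"fingers": 0.8,"dx": 0,"dy": 0.03,"dz": 0,"spin": 0},
  {"fingers": 0.8,"dx": 0,"dy": 0,"dz": 0,"spin": 0},
])

```text
t: 14.35
position: [0.3913, 0.2515, 0.2576]
tcp_rot: [2.104, 2.285, 0.163]
force: [-1.3, 0.5, 0.4]
finger_gap: 0.802
```

```bash
python3 -c "
from h import *
rel([.5,-.17,.25],14.1);p,M,s=tool();print(M.round(3)[:,2],s['joint_positions'].round(3))"
```

```text
t 14.35 pos [0.3913 0.2515 0.2576] yawY 4.60 F [-1.3  0.5  0.4] gap 0.802
 need tool d: [-0.429   0.0734 -0.0057] spin -0.166
[ 0.094  0.056 -0.994] [-0.534  0.072 -0.144  2.058  0.033  0.904 -0.613]
```

Call:
carry_out([
  {"fingers": 0.8,"dx": -0.056,"dy": 0.008,"dz": 0,"spin": 0},
  {"fingers": 0.8,"dx": -0.056,"dy": 0.008,"dz": 0,"spin": 0},
  {"fingers": 0.8,"dx": -0.056,"dy": 0.008,"dz": 0,"spin": 0},
  {"fingers": 0.8,"dx": -0.056,"dy": 0.008,"dz": 0,"spin": 0},
  {"fingers": 0.8,"dx": 0,"dy": 0,"dz": 0,"spin": 0},
])

```text
t: 14.98
position: [0.4364, 0.0253, 0.2498]
tcp_rot: [2.101, 2.289, 0.164]
force: [-0.7, 0.4, -1.0]
finger_gap: 0.799
```

```bash
python3 -c "
from h import *
rel([.5,-.17,.25],14.1);p,M,s=tool();print(M.round(3)[:,2],s['joint_positions'].round(3))"
```

```text
t 14.97 pos [0.4364 0.0253 0.2498] yawY 4.79 F [-0.7  0.4 -1. ] gap 0.799
 need tool d: [-0.1999  0.0469 -0.0054] spin -0.163
[ 0.093  0.057 -0.994] [-0.228  0.027  0.106  2.126 -0.062  0.89   0.   ]
```

The tool's tilt (~6°, outward) was built up by the rows and doesn't undo itself. The tilt itself is constant during slow moves, so I'll work with it. I'll use the spacers lying at yaw ≈4.4°, which need little spin, and move gently.

```bash
python3 -c "
from h import *
plan([.4185,-.255,.13],4.4,8)"
```

```text
t 14.97 pos [0.4364 0.0253 0.2498] yawY 4.79 F [-0.7  0.4 -1. ] gap 0.799
 need tool d: [-0.2831 -0.0528  0.1014] spin 0.007
[-0.0354, -0.0066, 0.0127] 0.001
[-0.0354, -0.0065, 0.0127] 0.001
[-0.0354, -0.0065, 0.0127] 0.001
[-0.0354, -0.0065, 0.0127] 0.001
[-0.0354, -0.0065, 0.0127] 0.001
[-0.0354, -0.0064, 0.0127] 0.001
[-0.0354, -0.0064, 0.0127] 0.001
[-0.0354, -0.0064, 0.0127] 0.001
```

Call:
carry_out([
  {"fingers": 0.8,"dx": -0.034,"dy": -0.0065,"dz": 0.012,"spin": 0},
  {"fingers": 0.8,"dx": -0.034,"dy": -0.0065,"dz": 0.012,"spin": 0},
  {"fingers": 0.8,"dx": -0.034,"dy": -0.0065,"dz": 0.012,"spin": 0},
  {"fingers": 0.8,"dx": -0.034,"dy": -0.0065,"dz": 0.012,"spin": 0},
  {"fingers": 0.8,"dx": -0.034,"dy": -0.0065,"dz": 0.012,"spin": 0},
  {"fingers": 0.8,"dx": -0.034,"dy": -0.0065,"dz": 0.012,"spin": 0},
  {"fingers": 0.8,"dx": -0.034,"dy": -0.0065,"dz": 0.012,"spin": 0},
  {"fingers": 0.8,"dx": -0.02,"dy": -0.004,"dz": 0.008,"spin": 0},
  {"fingers": 0.8,"dx": 0,"dy": 0,"dz": 0,"spin": 0},
])

```text
t: 16.1
position: [0.4124, -0.2218, 0.1383]
tcp_rot: [2.088, 2.31, 0.18]
force: [0.2, 0.5, -0.3]
finger_gap: 0.798
```

```bash
python3 -c "
from h import *
rel([.4185,-.255,.047],4.4);p,M,s=tool();print(M.round(3)[:,2],s['joint_positions'].round(3))"
```

```text
t 16.10 pos [ 0.4124 -0.2218  0.1383] yawY 5.61 F [ 0.2  0.5 -0.3] gap 0.798
 need tool d: [-0.039  -0.0064  0.0889] spin 0.021
[ 0.094  0.07  -0.993] [ 0.204  0.266  0.31   2.169 -0.296  0.691  0.828]
```

Call:
carry_out([
  {"fingers": 0.8,"dx": -0.02,"dy": -0.003,"dz": 0.01,"spin": 0.01},
  {"fingers": 0.8,"dx": -0.016,"dy": -0.003,"dz": 0.015,"spin": 0.01},
  {"fingers": 0.8,"dx": 0,"dy": 0,"dz": 0.01,"spin": 0},
  {"fingers": 0.8,"dx": 0,"dy": 0,"dz": 0,"spin": 0},
])

```text
t: 16.6
position: [0.4148, -0.2474, 0.1019]
tcp_rot: [2.103, 2.3, 0.19]
force: [0.6, 0.1, 0.3]
finger_gap: 0.8
```

Run:
```python
from h import *
rel([.4185,-.255,.047],4.4);p,M,s=tool();print(M.round(3)[:,2],s['joint_positions'].round(3))
K=cam("wrist");im=env.grab_frame("wrist");cv2.imwrite("pics/w5.png",im)
o,t=tops(im,K,.068,(.37,.6,-.37,-.19),3)
for a in t:print(np.round(a[:3],4),np.round(a[3],1))
```

```text
t 16.60 pos [ 0.4148 -0.2474  0.1019] yawY 4.94 F [0.6 0.1 0.3] gap 0.800
 need tool d: [-0.0116 -0.0026  0.0542] spin 0.009
[ 0.096  0.077 -0.992] [ 0.28   0.354  0.289  2.161 -0.369  0.631  0.937]
[ 0.4194 -0.2548  4.0856] [20.1 43.9]
[ 0.5382 -0.2337 14.1781] [20.2 43.7]
```

Call:
carry_out([
  {"fingers": 0.8,"dx": -0.006,"dy": -0.002,"dz": 0.014,"spin": 0.01},
  {"fingers": 0.8,"dx": -0.003,"dy": 0,"dz": 0.014,"spin": 0},
  {"fingers": 0.8,"dx": -0.002,"dy": 0,"dz": 0.014,"spin": 0},
  {"fingers": 0.8,"dx": 0,"dy": 0,"dz": 0.01,"spin": 0},
  {"fingers": 0.8,"dx": 0,"dy": 0,"dz": 0,"spin": 0},
])

```text
t: 17.27
position: [0.4199, -0.2538, 0.0463]
tcp_rot: [2.113, 2.291, 0.191]
force: [0.3, -0.3, 0.4]
finger_gap: 0.798
```

Run:
```python
from h import *
rel([.4194,-.2548,.046],4.1);p,M,s=tool();print(M.round(3)[:,2],s['joint_positions'].round(3))
```

```text
t 17.27 pos [ 0.4199 -0.2538  0.0463] yawY 4.44 F [ 0.3 -0.3  0.4] gap 0.798
 need tool d: [-0.001  -0.0006  0.0002] spin 0.006
[ 0.097  0.077 -0.992] [ 0.34   0.464  0.23   2.172 -0.454  0.517  1.021]
```

Call:
carry_out([
  {"fingers": 0.3,"dx": -0.001,"dy": 0,"dz": 0,"spin": 0},
  {"fingers": 0.3,"dx": 0,"dy": 0,"dz": 0,"spin": 0},
  {"fingers": 0.3,"dx": 0,"dy": 0,"dz": 0,"spin": 0},
  {"fingers": 0.3,"dx": 0,"dy": 0,"dz": 0,"spin": 0},
], force=40)

```text
t: 17.77
position: [0.4199, -0.2554, 0.0473]
tcp_rot: [2.113, 2.29, 0.192]
force: [-0.7, -0.0, -1.6]
finger_gap: 0.53
```

Call:
carry_out([
  {"fingers": 0.3,"dx": 0.002,"dy": 0.002,"dz": -0.02,"spin": 0},
  {"fingers": 0.3,"dx": 0.003,"dy": 0.003,"dz": -0.03,"spin": 0},
  {"fingers": 0.3,"dx": 0.003,"dy": 0.003,"dz": -0.03,"spin": 0},
  {"fingers": 0.3,"dx": 0,"dy": 0,"dz": -0.02,"spin": 0},
  {"fingers": 0.3,"dx": 0,"dy": 0,"dz": 0,"spin": 0},
])

```text
t: 18.4
position: [0.4168, -0.2537, 0.15]
tcp_rot: [2.113, 2.292, 0.191]
force: [-0.1, -0.1, -1.8]
finger_gap: 0.529
```

Run:
```python
from h import *
C=np.array([.5334,.071]);a=np.radians(80.58);v=np.array([np.cos(a),np.sin(a)])
tgt=C+v*(-.011);print("place",tgt)
rel([*tgt,.16],-9.4);p,M,s=tool();print(M.round(3)[:,2],s['joint_positions'].round(3))
K=cam("wrist");im=env.grab_frame("wrist");cv2.imwrite("pics/w6.png",im)
cv2.imwrite("pics/w6v.png",cv2.resize(im,(800,600)))
plan([*tgt,.16],-9.4,12)
```

```text
place [0.53159963 0.06014833]
t 18.40 pos [ 0.4168 -0.2537  0.15  ] yawY 4.44 F [-0.1 -0.1 -1.8] gap 0.529
 need tool d: [0.3029 0.1391 0.0254] spin 0.242
[ 0.096  0.077 -0.992] [ 0.245  0.282  0.337  2.114 -0.312  0.745  0.877]
t 18.45 pos [ 0.4163 -0.2531  0.1491] yawY 4.45 F [ 0.1  0.6 -1.9] gap 0.528
 need tool d: [0.3024 0.1396 0.0246] spin 0.242
[0.0253, 0.0114, 0.0021] 0.02
[0.0255, 0.0109, 0.0021] 0.02
[0.0258, 0.0104, 0.0021] 0.02
[0.026, 0.0098, 0.0021] 0.02
[0.0262, 0.0093, 0.0021] 0.02
[0.0263, 0.0088, 0.0021] 0.02
[0.0265, 0.0082, 0.0021] 0.02
[0.0267, 0.0077, 0.0021] 0.02
[0.0268, 0.0072, 0.0021] 0.02
[0.027, 0.0066, 0.0021] 0.02
[0.0271, 0.0061, 0.0021] 0.02
[0.0272, 0.0055, 0.0021] 0.02
```

View pics/w6v.png

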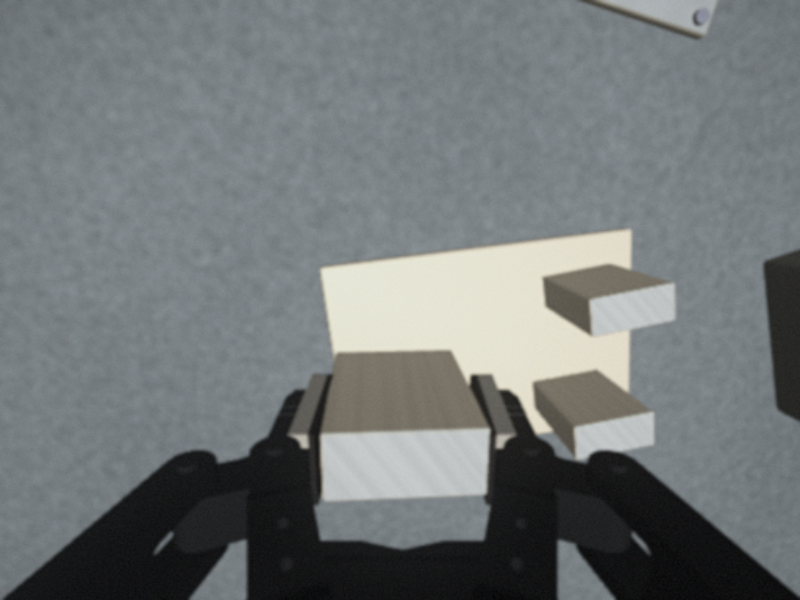

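The spacer sits squarely between the pads. Carrying it to the gap.

Call:
carry_out([
  {"fingers": 0.3,"dx": 0.025,"dy": 0.011,"dz": 0.001,"spin": 0.02},
  {"fingers": 0.3,"dx": 0.025,"dy": 0.011,"dz": 0.001,"spin": 0.02},
  {"fingers": 0.3,"dx": 0.026,"dy": 0.01,"dz": 0.001,"spin": 0.02},
  {"fingers": 0.3,"dx": 0.026,"dy": 0.01,"dz": 0.001,"spin": 0.02},
  {"fingers": 0.3,"dx": 0.026,"dy": 0.009,"dz": 0.001,"spin": 0.02},
  {"fingers": 0.3,"dx": 0.026,"dy": 0.009,"dz": 0.001,"spin": 0.02},
  {"fingers": 0.3,"dx": 0.026,"dy": 0.008,"dz": 0.001,"spin": 0.02},
  {"fingers": 0.3,"dx": 0.026,"dy": 0.008,"dz": 0.001,"spin": 0.02},
  {"fingers": 0.3,"dx": 0.026,"dy": 0.007,"dz": 0.001,"spin": 0.02},
  {"fingers": 0.3,"dx": 0.026,"dy": 0.007,"dz": 0.001,"spin": 0.02},
  {"fingers": 0.3,"dx": 0.02,"dy": 0.005,"dz": 0.001,"spin": 0.02},
  {"fingers": 0.3,"dx": 0,"dy": 0,"dz": 0,"spin": 0},
])

```text
t: 19.95
position: [0.5103, 0.0346, 0.152]
tcp_rot: [-2.361, -2.038, -0.159]
force: [-1.1, -0.4, -0.7]
finger_gap: 0.534
```

```bash
cat >> h.py <<'E'
C=np.array([.5334,.071]);_a=np.radians(80.58);V=np.array([np.cos(_a),np.sin(_a)]);U=np.array([V[1],-V[0]])
def D(x,y,z): return np.r_[C+U*x/1000+V*y/1000,z]
def deckpos():
    p,M,s=tool();d=p[:2]-C;print("deck mm x %.1f y %.1f z %.1f"%(1000*d@U,1000*d@V,1000*p[2]),"tilt U %.3f V %.3f"%(M[:2,2]@U,M[:2,2]@V),"F",np.round(s["force"],1))
E
python3 - <<'E'
from h import *
rel(D(-2,-12,.10),-9.42);deckpos();print(env.sense()["joint_positions"].round(3))
E
```

```text
t 19.95 pos [0.5103 0.0346 0.152 ] yawY -8.53 F [-1.1 -0.4 -0.7] gap 0.534
 need tool d: [0.0227 0.0125 0.055 ] spin 0.016
deck mm x -16.8 y -39.7 z 152.0 tilt U 0.051 V 0.090 F [-1.1 -0.4 -0.7]
[-0.332  0.297  0.267  2.076 -0.232  0.72  -0.055]
```

Call:
carry_out([
  {"fingers": 0.3,"dx": 0.012,"dy": 0.007,"dz": 0.02,"spin": 0.016},
  {"fingers": 0.3,"dx": 0.011,"dy": 0.006,"dz": 0.02,"spin": 0},
  {"fingers": 0.3,"dx": 0,"dy": 0,"dz": 0,"spin": 0},
  {"fingers": 0.3,"dx": 0,"dy": 0,"dz": 0,"spin": 0},
])

```text
t: 20.45
position: [0.5265, 0.0539, 0.1113]
tcp_rot: [-2.38, -2.013, -0.148]
force: [0.8, -0.4, -1.6]
finger_gap: 0.527
```

Run:
```python
from h import *
rel(D(-1,-12.5,.085),-9.42);deckpos();print(env.sense()["joint_positions"].round(3))
```

```text
t 20.45 pos [0.5265 0.0539 0.1113] yawY -9.68 F [ 0.8 -0.4 -1.6] gap 0.527
 need tool d: [0.0032 0.0018 0.0268] spin -0.004
deck mm x -4.0 y -18.0 z 111.3 tilt U 0.046 V 0.086 F [ 0.8 -0.4 -1.6]
[-0.344  0.386  0.247  2.066 -0.27   0.649 -0.074]
```

Call:
carry_out([
  {"fingers": 0.3,"dx": 0.003,"dy": 0.002,"dz": 0.015,"spin": 0},
  {"fingers": 0.3,"dx": 0,"dy": 0,"dz": 0.012,"spin": 0},
  {"fingers": 0.3,"dx": 0,"dy": 0,"dz": 0,"spin": 0},
])

```text
t: 20.82
position: [0.5306, 0.0573, 0.0839]
tcp_rot: [-2.383, -2.011, -0.149]
force: [0.0, 0.2, -1.1]
finger_gap: 0.53
```

Run:
```python
from h import *
rel(D(-1,-12.5,.052),-9.42);deckpos()
```

```text
t 20.82 pos [0.5306 0.0573 0.0839] yawY -9.79 F [ 0.   0.2 -1.1] gap 0.530
 need tool d: [-0.0012 -0.0019  0.0318] spin -0.006
deck mm x -0.5 y -14.0 z 83.9 tilt U 0.047 V 0.086 F [ 0.   0.2 -1.1]
```

Call:
carry_out([
  {"fingers": 0.3,"dx": -0.001,"dy": -0.001,"dz": 0.012,"spin": -0.006},
  {"fingers": 0.3,"dx": 0,"dy": -0.001,"dz": 0.012,"spin": 0},
  {"fingers": 0.3,"dx": 0,"dy": 0,"dz": 0.006,"spin": 0},
  {"fingers": 0.3,"dx": 0,"dy": 0,"dz": 0,"spin": 0},
])

```text
t: 21.32
position: [0.5302, 0.059, 0.0516]
tcp_rot: [-2.377, -2.019, -0.149]
force: [0.4, -0.0, -1.2]
finger_gap: 0.527
```

Run:
```python
from h import *
rel(D(-1,-12.5,.050),-9.42);deckpos()
```

```text
t 21.32 pos [0.5302 0.059  0.0516] yawY -9.42 F [ 0.4 -0.  -1.2] gap 0.527
 need tool d: [-0.0003  0.0001  0.0016] spin -0.0
deck mm x -1.2 y -12.3 z 51.6 tilt U 0.046 V 0.086 F [ 0.4 -0.  -1.2]
```

Call:
carry_out([
  {"fingers": 0.3,"dx": 0,"dy": 0,"dz": 0.003,"spin": 0},
  {"fingers": 0.3,"dx": 0,"dy": 0,"dz": 0.002,"spin": 0},
])

```text
t: 21.58
position: [0.531, 0.0595, 0.0468]
tcp_rot: [-2.377, -2.019, -0.151]
force: [-1.0, 0.1, -0.4]
finger_gap: 0.532
```

Call:
carry_out([
  {"fingers": 0.58,"dx": 0,"dy": 0,"dz": 0,"spin": 0},
  {"fingers": 0.66,"dx": 0,"dy": 0,"dz": 0,"spin": 0},
  {"fingers": 0.75,"dx": 0,"dy": 0,"dz": 0,"spin": 0},
  {"fingers": 0.75,"dx": 0.002,"dy": 0.001,"dz": -0.02,"spin": 0},
  {"fingers": 0.75,"dx": 0.0026,"dy": 0.0014,"dz": -0.03,"spin": 0},
  {"fingers": 0.75,"dx": 0.0026,"dy": 0.0014,"dz": -0.03,"spin": 0},
  {"fingers": 0.75,"dx": 0.0026,"dy": 0.0014,"dz": -0.03,"spin": 0},
  {"fingers": 0.75,"dx": 0,"dy": 0,"dz": 0,"spin": 0},
])

```text
t: 22.58
position: [0.532, 0.0597, 0.162]
tcp_rot: [-2.378, -2.02, -0.155]
force: [-0.4, -0.8, -0.1]
finger_gap: 0.752
```

Run:
```python
from h import *
deckpos()
K=cam("wrist");im=env.grab_frame("wrist");cv2.imwrite("pics/w7.png",im);np.save("w7K.npy",K[3])
cv2.imwrite("pics/w7v.png",cv2.resize(im,(800,600)))
plan([.4435,-.3212,.15],4.3,12)
```

```text
deck mm x 0.5 y -11.3 z 162.0 tilt U 0.051 V 0.087 F [-0.4 -0.8 -0.1]
t 22.62 pos [0.5309 0.0597 0.1606] yawY -9.44 F [-0.  -0.3 -0.5] gap 0.749
 need tool d: [-0.3895 -0.0242 -0.0241] spin -0.24
[-0.0324, -0.0023, -0.002] -0.02
[-0.0324, -0.003, -0.002] -0.02
[-0.0323, -0.0036, -0.002] -0.02
[-0.0322, -0.0043, -0.002] -0.02
[-0.0321, -0.0049, -0.002] -0.02
[-0.032, -0.0056, -0.002] -0.02
[-0.0319, -0.0062, -0.002] -0.02
[-0.0318, -0.0068, -0.002] -0.02
[-0.0316, -0.0075, -0.002] -0.02
[-0.0315, -0.0081, -0.002] -0.02
[-0.0313, -0.0087, -0.002] -0.02
[-0.0311, -0.0094, -0.002] -0.02
```

View pics/w7v.png

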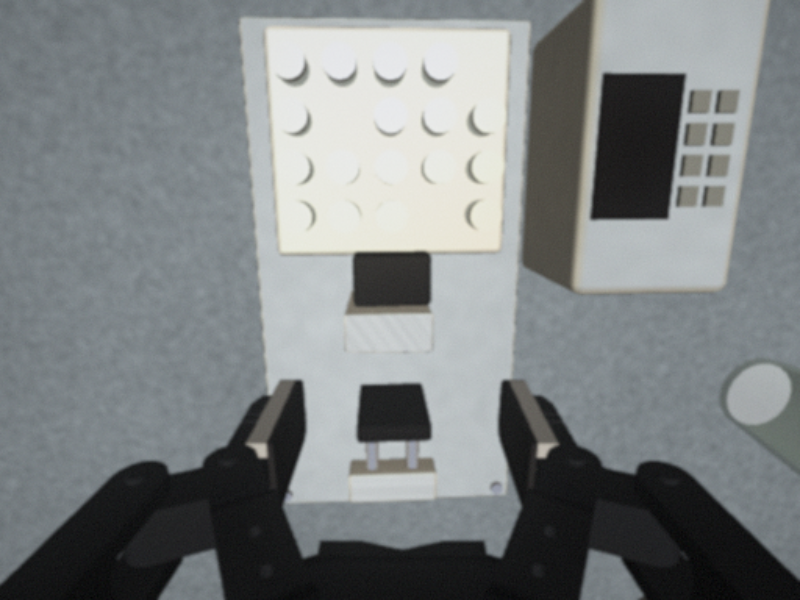

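Spacer 1 stands upright by the stop, with its top spanning (347,312)–(433,350) and the plate's outer top edge at row 439. On to spacer C.

Call:
carry_out([
  {"fingers": 0.8,"dx": -0.032,"dy": -0.002,"dz": -0.002,"spin": -0.02},
  {"fingers": 0.8,"dx": -0.032,"dy": -0.003,"dz": -0.002,"spin": -0.02},
  {"fingers": 0.8,"dx": -0.032,"dy": -0.004,"dz": -0.002,"spin": -0.02},
  {"fingers": 0.8,"dx": -0.032,"dy": -0.004,"dz": -0.002,"spin": -0.02},
  {"fingers": 0.8,"dx": -0.032,"dy": -0.005,"dz": -0.002,"spin": -0.02},
  {"fingers": 0.8,"dx": -0.032,"dy": -0.006,"dz": -0.002,"spin": -0.02},
  {"fingers": 0.8,"dx": -0.032,"dy": -0.006,"dz": -0.002,"spin": -0.02},
  {"fingers": 0.8,"dx": -0.032,"dy": -0.007,"dz": -0.002,"spin": -0.02},
  {"fingers": 0.8,"dx": -0.032,"dy": -0.007,"dz": -0.002,"spin": -0.02},
  {"fingers": 0.8,"dx": -0.031,"dy": -0.008,"dz": -0.002,"spin": -0.02},
  {"fingers": 0.8,"dx": -0.025,"dy": -0.008,"dz": -0.002,"spin": -0.02},
  {"fingers": 0.8,"dx": 0,"dy": 0,"dz": 0,"spin": -0.01},
])

```text
t: 24.12
position: [0.4381, -0.288, 0.1358]
tcp_rot: [-2.111, -2.28, -0.131]
force: [-0.0, 0.8, -0.5]
finger_gap: 0.799
```

Run:
```python
from h import *
K7=(*cam("wrist")[:3],np.load("w7K.npy"));s=512/800
for n,l,z in(("sp1 top",[(347,312),(432,309),(433,350),(346,351)],.068),("plate out",[(359,440),(430,438)],.068),("stop edge",[(354,305),(430,303)],.058)):
    d=px2w((np.array(l)+.5)*s-.5,z,K7)[:,:2]-C;print(n,(1000*np.c_[d@U,d@V]).round(1).tolist())
p,M,_=tool();print(M.round(3)[:,2])
K=cam("wrist");im=env.grab_frame("wrist");cv2.imwrite("pics/w8.png",im)
o,t=tops(im,K,.068,(.37,.6,-.38,-.19),3)
for a in t:print(np.round(a[:3],4),np.round(a[3],1))
rel([.4435,-.3212,.11],4.3)
```

```text
sp1 top [[-23.1, 0.1], [19.1, 1.0], [19.9, -20.5], [-24.1, -20.2]]
plate out [[-18.7, -69.9], [19.0, -69.9]]
stop edge [[-20.1, 1.2], [19.2, 1.7]]
[ 0.034  0.083 -0.996]
[ 0.4442 -0.3208  4.2891] [19.8 43.8]
[ 0.5417 -0.3024 12.9946] [19.5 43.5]
[ 0.5379 -0.2333 14.2159] [19.9 43.4]
[ 0.4297 -0.2447  7.2532] [45.3 71. ]
t 24.18 pos [ 0.4386 -0.2864  0.1357] yawY 4.43 F [ 0.3  0.3 -0.3] gap 0.801
 need tool d: [-0.037   0.0012  0.0228] spin 0.002
```

Call:
carry_out([
  {"fingers": 0.8,"dx": -0.018,"dy": 0.001,"dz": 0.012,"spin": 0},
  {"fingers": 0.8,"dx": -0.016,"dy": 0,"dz": 0.012,"spin": 0},
  {"fingers": 0.8,"dx": 0,"dy": 0,"dz": 0,"spin": 0},
])

```text
t: 24.55
position: [0.4441, -0.3142, 0.1065]
tcp_rot: [-2.099, -2.283, -0.134]
force: [0.2, 0.4, 0.4]
finger_gap: 0.799
```

Run:
```python
from h import *
rel([.4442,-.3208,.046],4.3);print(tool()[1].round(3)[:,2])
```

```text
t 24.55 pos [ 0.4441 -0.3142  0.1065] yawY 4.72 F [0.2 0.4 0.4] gap 0.799
 need tool d: [-0.0117 -0.0028  0.0596] spin 0.007
[ 0.031  0.089 -0.996]
```

Call:
carry_out([
  {"fingers": 0.8,"dx": -0.006,"dy": -0.002,"dz": 0.014,"spin": 0.007},
  {"fingers": 0.8,"dx": -0.003,"dy": 0,"dz": 0.014,"spin": 0},
  {"fingers": 0.8,"dx": -0.002,"dy": 0,"dz": 0.014,"spin": 0},
  {"fingers": 0.8,"dx": 0,"dy": 0,"dz": 0.012,"spin": 0},
  {"fingers": 0.8,"dx": 0,"dy": 0,"dz": 0,"spin": 0},
])

```text
t: 25.18
position: [0.445, -0.3182, 0.0474]
tcp_rot: [-2.103, -2.276, -0.136]
force: [0.2, -0.0, -0.0]
finger_gap: 0.798
```

Run:
```python
from h import *
rel([.4442,-.3208,.046],4.3);print(tool()[1].round(3)[:,2])
```

```text
t 25.18 pos [ 0.445  -0.3182  0.0474] yawY 4.44 F [ 0.2 -0.  -0. ] gap 0.798
 need tool d: [-0.0027 -0.001   0.0011] spin 0.002
[ 0.03   0.091 -0.995]
```

Call:
carry_out([
  {"fingers": 0.8,"dx": -0.003,"dy": -0.001,"dz": 0.001,"spin": 0},
  {"fingers": 0.3,"dx": 0,"dy": 0,"dz": 0,"spin": 0},
  {"fingers": 0.3,"dx": 0,"dy": 0,"dz": 0,"spin": 0},
  {"fingers": 0.3,"dx": 0,"dy": 0,"dz": 0,"spin": 0},
  {"fingers": 0.3,"dx": 0,"dy": 0,"dz": 0,"spin": 0},
], force=40)

```text
t: 25.8
position: [0.4447, -0.3219, 0.0471]
tcp_rot: [-2.104, -2.277, -0.136]
force: [-1.0, 0.5, -1.3]
finger_gap: 0.513
```

Run:
```python
from h import *
rel([.4442,-.3208,.046],4.3);M=tool()[1];print(M.round(3)[:,2], "tx tilt",M[:,2]@np.array([-.075,.997,0]))
```

```text
t 25.80 pos [ 0.4447 -0.3219  0.0471] yawY 4.43 F [-1.   0.5 -1.3] gap 0.513
 need tool d: [ 0.001  -0.0005  0.0012] spin 0.002
[ 0.032  0.09  -0.995] tx tilt 0.0874855996774731
```

Call:
carry_out([
  {"fingers": 0.3,"dx": 0.002,"dy": 0.001,"dz": -0.02,"spin": 0},
  {"fingers": 0.3,"dx": 0.003,"dy": 0.001,"dz": -0.03,"spin": 0},
  {"fingers": 0.3,"dx": 0.003,"dy": 0.001,"dz": -0.03,"spin": 0},
  {"fingers": 0.3,"dx": 0.002,"dy": 0.001,"dz": -0.02,"spin": 0},
  {"fingers": 0.3,"dx": 0,"dy": 0,"dz": 0,"spin": 0},
])

```text
t: 26.42
position: [0.4439, -0.3198, 0.1495]
tcp_rot: [-2.102, -2.275, -0.135]
force: [0.1, 0.2, -1.5]
finger_gap: 0.511
```

Run:
```python
from h import *
plan(D(-1,-33,.15),-9.42,12);print(tool()[1].round(3)[:,2])
```

```text
t 26.43 pos [ 0.4439 -0.3198  0.1495] yawY 4.44 F [ 0.1  0.2 -1.5] gap 0.511
 need tool d: [0.3492 0.1106 0.0347] spin 0.242
[0.0292, 0.0089, 0.0029] 0.02
[0.0294, 0.0083, 0.0029] 0.02
[0.0295, 0.0077, 0.0029] 0.02
[0.0297, 0.0071, 0.0029] 0.02
[0.0298, 0.0065, 0.0029] 0.02
[0.0299, 0.0059, 0.0029] 0.02
[0.0301, 0.0053, 0.0029] 0.02
[0.0302, 0.0047, 0.0029] 0.02
[0.0302, 0.0041, 0.0029] 0.02
[0.0303, 0.0035, 0.0029] 0.02
[0.0304, 0.0029, 0.0029] 0.02
[0.0304, 0.0023, 0.0029] 0.02
[ 0.029  0.092 -0.995]
```

Call:
carry_out([
  {"fingers": 0.3,"dx": 0.03,"dy": 0.01,"dz": 0.002,"spin": 0.02},
  {"fingers": 0.3,"dx": 0.03,"dy": 0.01,"dz": 0.002,"spin": 0.02},
  {"fingers": 0.3,"dx": 0.031,"dy": 0.009,"dz": 0.002,"spin": 0.02},
  {"fingers": 0.3,"dx": 0.031,"dy": 0.009,"dz": 0.002,"spin": 0.02},
  {"fingers": 0.3,"dx": 0.031,"dy": 0.008,"dz": 0.002,"spin": 0.02},
  {"fingers": 0.3,"dx": 0.031,"dy": 0.008,"dz": 0.002,"spin": 0.02},
  {"fingers": 0.3,"dx": 0.031,"dy": 0.007,"dz": 0.002,"spin": 0.02},
  {"fingers": 0.3,"dx": 0.031,"dy": 0.007,"dz": 0.002,"spin": 0.02},
  {"fingers": 0.3,"dx": 0.031,"dy": 0.006,"dz": 0.002,"spin": 0.02},
  {"fingers": 0.3,"dx": 0.03,"dy": 0.006,"dz": 0.002,"spin": 0.02},
  {"fingers": 0.3,"dx": 0.024,"dy": 0.005,"dz": 0.002,"spin": 0.03},
  {"fingers": 0.3,"dx": 0,"dy": 0,"dz": 0,"spin": 0},
])

```text
t: 27.92
position: [0.5306, 0.0219, 0.1455]
tcp_rot: [-2.34, -1.992, -0.1]
force: [-0.4, -1.0, -2.0]
finger_gap: 0.507
```

Run:
```python
from h import *
rel(D(-2,-33,.115),-9.42);deckpos()
```

```text
t 27.93 pos [0.5306 0.0219 0.1455] yawY -9.16 F [-0.4 -1.  -2. ] gap 0.507
 need tool d: [ 0.013  -0.007   0.0319] spin 0.005
deck mm x 5.3 y -48.9 z 145.5 tilt U -0.009 V 0.093 F [-0.4 -1.  -2. ]
```

Call:
carry_out([
  {"fingers": 0.3,"dx": 0.007,"dy": -0.004,"dz": 0.016,"spin": 0.005},
  {"fingers": 0.3,"dx": 0.005,"dy": -0.003,"dz": 0.015,"spin": 0},
  {"fingers": 0.3,"dx": 0,"dy": 0,"dz": 0,"spin": 0},
  {"fingers": 0.3,"dx": 0,"dy": 0,"dz": 0,"spin": 0},
])

```text
t: 28.42
position: [0.523, 0.0354, 0.1115]
tcp_rot: [-2.348, -1.981, -0.092]
force: [0.6, -0.3, -0.6]
finger_gap: 0.512
```

Run:
```python
from h import *
rel(D(-2,-33.5,.08),-9.42);deckpos()
```

```text
t 28.43 pos [0.523  0.0354 0.1115] yawY -9.66 F [ 0.6 -0.3 -0.6] gap 0.512
 need tool d: [0.0005 0.0028 0.0316] spin -0.004
deck mm x -4.4 y -36.8 z 111.5 tilt U -0.013 V 0.090 F [ 0.6 -0.3 -0.6]
```

Call:
carry_out([
  {"fingers": 0.3,"dx": 0,"dy": 0.002,"dz": 0.015,"spin": -0.004},
  {"fingers": 0.3,"dx": 0,"dy": 0.001,"dz": 0.015,"spin": 0},
  {"fingers": 0.3,"dx": 0,"dy": 0,"dz": 0,"spin": 0},
])

```text
t: 28.8
position: [0.5266, 0.0369, 0.0798]
tcp_rot: [-2.346, -1.985, -0.093]
force: [0.2, -0.5, -1.2]
finger_gap: 0.51
```

Run:
```python
from h import *
rel(D(-2,-33.5,.049),-9.42);deckpos()
```

```text
t 28.80 pos [0.5266 0.0369 0.0798] yawY -9.50 F [ 0.2 -0.5 -1.2] gap 0.510
 need tool d: [-0.0015 -0.0005  0.0307] spin -0.001
deck mm x -1.1 y -34.7 z 79.8 tilt U -0.012 V 0.090 F [ 0.2 -0.5 -1.2]
```

Call:
carry_out([
  {"fingers": 0.3,"dx": -0.001,"dy": -0.001,"dz": 0.012,"spin": 0},
  {"fingers": 0.3,"dx": -0.001,"dy": 0,"dz": 0.012,"spin": 0},
  {"fingers": 0.3,"dx": 0,"dy": 0,"dz": 0.007,"spin": 0},
  {"fingers": 0.3,"dx": 0,"dy": 0,"dz": 0.001,"spin": 0},
])

```text
t: 29.3
position: [0.5258, 0.038, 0.0464]
tcp_rot: [-2.345, -1.984, -0.094]
force: [-5.7, -0.7, 17.0]
finger_gap: 0.511
```

Run:
```python
from h import *
rel(D(-2,-33.5,.048),-9.42);deckpos()
```

```text
t 29.30 pos [0.5258 0.038  0.0464] yawY -9.51 F [-5.7 -0.7 17. ] gap 0.511
 need tool d: [ 0.0004  0.0001 -0.0016] spin -0.001
deck mm x -2.1 y -33.8 z 46.4 tilt U -0.012 V 0.091 F [-5.7 -0.7 17. ]
```

Call:
carry_out([
  {"fingers": 0.56,"dx": 0,"dy": 0,"dz": -0.001,"spin": 0},
  {"fingers": 0.66,"dx": 0,"dy": 0,"dz": 0,"spin": 0},
  {"fingers": 0.75,"dx": 0,"dy": 0,"dz": 0,"spin": 0},
  {"fingers": 0.75,"dx": 0.002,"dy": 0,"dz": -0.02,"spin": 0},
  {"fingers": 0.75,"dx": 0.0027,"dy": 0,"dz": -0.03,"spin": 0},
  {"fingers": 0.75,"dx": 0.0027,"dy": 0,"dz": -0.03,"spin": 0},
  {"fingers": 0.75,"dx": 0.0027,"dy": 0,"dz": -0.03,"spin": 0},
  {"fingers": 0.75,"dx": 0,"dy": 0,"dz": 0,"spin": 0},
])

```text
t: 30.3
position: [0.5275, 0.038, 0.1606]
tcp_rot: [-2.345, -1.984, -0.094]
force: [0.9, 0.1, -0.1]
finger_gap: 0.749
```

Run:
```python
from h import *
deckpos()
K=cam("wrist");im=env.grab_frame("wrist");cv2.imwrite("pics/w9.png",im);np.save("w9K.npy",K[3])
cv2.imwrite("pics/w9v.png",cv2.resize(im,(800,600)))
rel(D(0,-100,.13),-9.42)
```

```text
deck mm x -0.4 y -33.5 z 160.6 tilt U -0.012 V 0.091 F [ 0.9  0.1 -0.1]
t 30.35 pos [0.5264 0.0381 0.1593] yawY -9.50 F [-0.3  0.9 -0. ] gap 0.748
 need tool d: [-0.0687  0.0021  0.0232] spin -0.001
```

View pics/w9v.png

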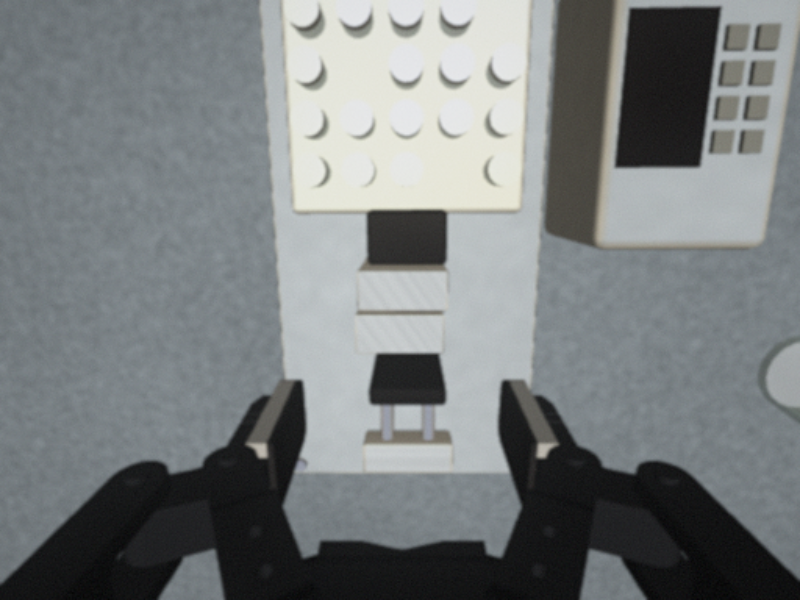

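Both spacers stand side by side at rows 268–352, parallel to the stop, with the plate behind them at rows 355–403. Next I'll shut the fingers and go behind the plate.

Call:
carry_out([
  {"fingers": 0,"dx": -0.03,"dy": 0.001,"dz": 0.006,"spin": 0},
  {"fingers": 0,"dx": -0.03,"dy": 0.001,"dz": 0.006,"spin": 0},
  {"fingers": 0,"dx": -0.012,"dy": 0,"dz": 0.006,"spin": 0},
  {"fingers": 0,"dx": 0,"dy": 0,"dz": 0,"spin": 0},
  {"fingers": 0,"dx": 0,"dy": 0,"dz": 0,"spin": 0},
])

```text
t: 30.98
position: [0.5136, -0.0302, 0.1297]
tcp_rot: [-2.336, -1.984, -0.082]
force: [0.9, -0.7, 0.4]
finger_gap: 0.0
```

Run:
```python
from h import *
rel(D(0,-100,.055),-9.42);deckpos()
```

```text
t 30.98 pos [ 0.5136 -0.0302  0.1297] yawY -9.27 F [ 0.9 -0.7  0.4] gap 0.000
 need tool d: [-0.0037  0.0047  0.0746] spin 0.003
deck mm x -2.9 y -103.1 z 129.7 tilt U -0.023 V 0.090 F [ 0.9 -0.7  0.4]
```

Call:
carry_out([
  {"fingers": 0,"dx": -0.002,"dy": 0.003,"dz": 0.025,"spin": 0.003},
  {"fingers": 0,"dx": -0.002,"dy": 0.002,"dz": 0.025,"spin": 0},
  {"fingers": 0,"dx": 0,"dy": 0,"dz": 0.02,"spin": 0},
  {"fingers": 0,"dx": 0,"dy": 0,"dz": 0,"spin": 0},
])

```text
t: 31.48
position: [0.5199, -0.023, 0.0589]
tcp_rot: [-2.332, -1.989, -0.089]
force: [-0.2, 0.6, 0.6]
finger_gap: -0.002
```

Run:
```python
from h import *
rel(D(0,-86,.055),-9.42);deckpos()
```

```text
t 31.48 pos [ 0.5199 -0.023   0.0589] yawY -9.00 F [-0.2  0.6  0.6] gap -0.002
 need tool d: [ 0.0085 -0.002   0.0047] spin 0.007
deck mm x 2.1 y -94.9 z 58.9 tilt U -0.020 V 0.093 F [-0.2  0.6  0.6]
```

Call:
carry_out([
  {"fingers": 0,"dx": 0.005,"dy": -0.001,"dz": 0.003,"spin": 0.007},
  {"fingers": 0,"dx": 0.005,"dy": -0.001,"dz": 0.002,"spin": 0},
  {"fingers": 0,"dx": 0.005,"dy": 0,"dz": 0.001,"spin": 0},
  {"fingers": 0,"dx": 0.005,"dy": 0,"dz": 0.0005,"spin": 0},
  {"fingers": 0,"dx": 0.005,"dy": 0,"dz": 0.0005,"spin": 0},
])

```text
t: 32.1
position: [0.5229, 0.0013, 0.0563]
tcp_rot: [-2.344, -1.983, -0.089]
force: [-2.0, -4.1, -0.0]
finger_gap: 0.002
```

Run:
```python
from h import *
rel(D(0,-70,.055),-9.42);deckpos()
```

```text
t 32.10 pos [0.5229 0.0013 0.0563] yawY -9.49 F [-2.  -4.1 -0. ] gap 0.002
 need tool d: [ 0.0004 -0.001   0.0014] spin -0.001
deck mm x 1.0 y -70.5 z 56.3 tilt U -0.016 V 0.090 F [-2.  -4.1 -0. ]
```

Contact: the spring reads ~4.4 N. Advancing further.

Call:
carry_out([
  {"fingers": 0,"dx": 0.004,"dy": 0,"dz": 0.0005,"spin": 0},
  {"fingers": 0,"dx": 0.004,"dy": 0,"dz": 0.0005,"spin": 0},
  {"fingers": 0,"dx": 0.003,"dy": 0,"dz": 0.0005,"spin": 0},
])

```text
t: 32.48
position: [0.5241, 0.0089, 0.0562]
tcp_rot: [-2.349, -1.981, -0.084]
force: [-2.7, -7.9, 3.7]
finger_gap: -0.007
```

Run:
```python
from h import *
deckpos()
```

```text
deck mm x 1.0 y -62.8 z 56.2 tilt U -0.016 V 0.085 F [-2.7 -7.9  3.7]
```

Call:
carry_out([
  {"fingers": 0,"dx": 0.003,"dy": 0,"dz": 0.0005,"spin": 0},
  {"fingers": 0,"dx": 0.003,"dy": 0,"dz": 0.0005,"spin": 0},
])

```text
t: 32.72
position: [0.5243, 0.0101, 0.0563]
tcp_rot: [-2.355, -1.98, -0.078]
force: [-3.2, -8.2, 4.8]
finger_gap: 0.001
```

Run:
```python
from h import *
deckpos()
```

```text
deck mm x 0.9 y -61.6 z 56.3 tilt U -0.016 V 0.080 F [-3.2 -8.2  4.8]
```

Call:
carry_out([
  {"fingers": 0,"dx": 0.006,"dy": 0,"dz": 0.001,"spin": 0},
  {"fingers": 0,"dx": 0.006,"dy": 0,"dz": 0.001,"spin": 0},
])

```text
t: 32.98
position: [0.5243, 0.0107, 0.0564]
tcp_rot: [-2.368, -1.976, -0.063]
force: [-6.2, -16.7, 11.4]
finger_gap: 0.001
```

Run:
```python
from h import *
deckpos()
p=env.sense()["joint_positions"];env.grab_frame("wrist");deckpos()
```

```text
deck mm x 0.9 y -61.0 z 56.4 tilt U -0.016 V 0.068 F [ -6.2 -16.7  11.4]
deck mm x 0.9 y -61.0 z 56.4 tilt U -0.016 V 0.067 F [ -6.1 -15.5  11. ]
```

Call:
carry_out([
  {"fingers": 0,"dx": 0.0055,"dy": 0,"dz": -0.0015,"spin": 0},
])

```text
t: 33.15
position: [0.5241, 0.0107, 0.0575]
tcp_rot: [-2.375, -1.974, -0.055]
force: [-0.5, -12.6, -9.6]
finger_gap: -0.003
```

Run:
```python
from h import *
deckpos()
a=env.grab_frame("scene");K=cam("scene")
deckpos()
im=env.grab_frame("wrist");deckpos()
c=w2px(D(0,-20,.03),K)[0].astype(int);s=a[c[1]-45:c[1]+45,c[0]-60:c[0]+60]
cv2.imwrite("pics/f.png",np.vstack([cv2.resize(s,(533,400),interpolation=cv2.INTER_CUBIC)[:300],cv2.resize(im,(533,400))[:300]]))
```

```text
deck mm x 0.7 y -61.0 z 57.5 tilt U -0.016 V 0.061 F [ -0.5 -12.6  -9.6]
deck mm x 0.7 y -61.0 z 57.5 tilt U -0.016 V 0.061 F [ -1.5 -14.9  -4.7]
deck mm x 0.7 y -61.0 z 57.5 tilt U -0.016 V 0.061 F [ -1.7 -14.4  -2.4]
```

View pics/f.png

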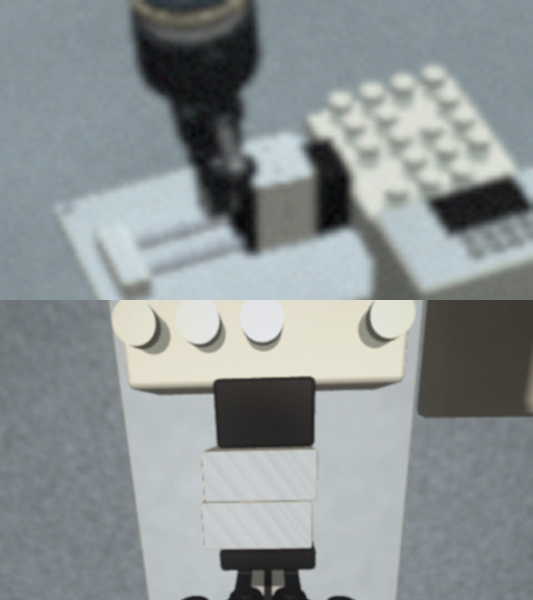

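Everything is in contact: stop, two spacers, plate and fingers. I'll confirm the push holds steady, then hand in.

Run:
```python
from h import *
f=[]
for i in range(8):
    env.grab_frame("top"); F=np.array(env.sense()["force"]);f.append(-F[:2]@V)
print(np.round(f,1));deckpos()
```

```text
[13.5 14.  14.  14.1 13.  14.3 13.4 13.2]
deck mm x 0.7 y -61.0 z 57.5 tilt U -0.017 V 0.061 F [ -2.1 -13.1  -2.3]
```

The push settled at ~13.7 N. One slightly longer row will bring it to mid-range.

Call:
carry_out([
  {"fingers": 0,"dx": 0.0065,"dy": 0,"dz": 0,"spin": 0},
])

```text
t: 33.78
position: [0.5241, 0.0109, 0.0574]
tcp_rot: [-2.383, -1.973, -0.046]
force: [-3.6, -17.1, 3.0]
finger_gap: -0.006
```

Run:
```python
from h import *
f=[]
for i in range(8):
    env.grab_frame("top"); F=np.array(env.sense()["force"]);f.append(-F[:2]@V)
print(np.round(f,1));deckpos()
if 13<np.mean(f[3:])<18.5: env.job_done();print("done")
```

```text
[16.4 15.7 15.8 16.3 16.  15.2 16.  17. ]
deck mm x 0.6 y -60.9 z 57.5 tilt U -0.017 V 0.054 F [ -3.9 -16.6   0.3]
the job is handed in; nothing more can be done
done
```

The job is handed in at about 34 s, with the arm still pushing the end plate and ready for you to turn the lock screw.

- **Stopper:** it is in the waste tub. The detector placed it at (0.495, 0.397, 0.023) after release; I did not check it with a picture.
- **Spacers:** the gap measured about 61 mm, so I used two spacers (40 mm). They stand side by side against the stop, broad faces towards the rack.
- **Plate:** it is pushed shut on the stack with the closed fingers. The last pictures, taken just before a small final increase of the push, show no visible gaps between stop, spacers and plate, and the fingers not touching a spacer.
- **Push:** over the last 0.4 s it held at 15–17 N along the closing direction, and the plate moved only about 0.1 mm when I raised it from about 13.7 N.

**Problems along the way:**
- **Tool tilt:** the tool built up a tilt of up to about 7° early on. I could not remove it with moves, so I worked slowly around it. It was about 3° at the end.
- **Joint 2:** while I was trying to remove the tilt, joint 2 read −0.334 against its stated limit of −0.33. I backed off at once, but strictly that is just past its range.
- **Bystanders:** I did not touch the bottle, beaker or tip box, but I did not re-measure them at the end.

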